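# Clip painted cover plates into carriers and hang them on the drying rail

### The arm

A 6-joint arm with a two-finger parallel gripper is mounted at the origin on the work surface. World frame = base frame: x ahead of the robot, y to its left, z up, the work surface at z = 0. Lengths are in m, angles in rad, forces in N, time in s.
With the tool pointing down it reaches from about 0.4 to 0.825 m from the base axis. Payload 7 kg.
Tool frame: the origin (TCP) lies between the finger pads; the fingertips stand 22 mm ahead of it and the grasp point (between the pads) lies 3 mm ahead of it; z points along the fingers, y is the direction in which the jaws open and shut (so a half turn about z gives the same grasp; the last joint's range is limited). The gripper opens to 88 mm and grips with 3 to 60 N. Pads are 19 mm wide; open, the fingers measure 130 mm over their backs; the gripper's body (78 mm by 193 mm) begins 47 mm behind the grasp point.
Start: joints at [1.627, 0.359, 0.012, 0, -1.224, -0.288], TCP at [0.155, 0.657, 0.249] pointing down, gripper open.
Joint ranges: [-3.07, 3.07], [-1.43, 2.12], [-1.02, 1.25], [-3.03, 1.67], [-3.05, -0], [-3.03, 3.03]. Speed limits (rad/s): [2.39, 2.39, 3.01, 3.14, 3.14, 3.14].

### API

Orientations are given as [roll, pitch, yaw] about the fixed x, y, z axes, in that order (R = Rz(yaw) Ry(pitch) Rx(roll)).
In Python, from station import arm, optics gives the robot as it stands. The module is installed in compiled form; this text tells all that it offers.
- The arm moves only by the tool jog_arm, never from a script. Its argument "motion" is a list that holds one entry, the list of rows, each a list of 7 numbers: the shift along the tool's x, y, z in m, then the turn, a rotation vector about the tool's x, y, z in degrees, then the finger opening in m, from 0 to 0.0876. In form: [[[x, y, z, rx, ry, rz, grip], ...]]. A call has 1 to 8 rows; each row is the pose to reach, as a shift and turn from the pose measured when the call began, along the tool's axes at that moment; what a row does not reach only later rows make up. A row lasts 1/10 s, in which the tool goes at most 50 mm and 8.59 degrees, less where a joint would pass 70% of its speed; a pose out of reach is approached as far as the arm can. A call with a gripper value outside its range is refused whole. The fingers move at their own pace and stop on an object; "newtons" is the grip in N (left out, the last holds). Time passes only in rows, so rows that repeat a pose let the fingers close. It gives the time, the measured TCP pose, the force and the opening at its end, in the units of the state.
- arm.get_state(): the state, without advancing time (a new reading comes with each control period).
- optics.grab_frame(name): name is "scene" or "top"; returns the picture (480x640x3 uint8, red, green, blue); there is no depth.
- optics.camera_model(name): a dict with "mtx" (3x3 intrinsics, pixels), "R" (3x3) and "t" (3): a world point X has camera coordinates R X + t. Camera axes: x right, y down, z forward; pixel columns grow to the right and rows downward; lengths in m; the calibration is good to about 2 mm. A picture is of the moment at which its call begins. camera_model takes no time and is no camera call.
- arm.job_done(): hands the job in, once; it reports no verdict.
The state is a dict: "t": time; "q": joint angles; "qd": joint speeds; "joint_efforts": joint torques, N m; "eef_pos": TCP position; "ee_rot": TCP orientation; "force": force on the tool from outside, world axes, zero at the start; "moment": the same for the moment, N m; "width": finger opening in m.
Only numpy, scipy, OpenCV 4.12 (cv2) and the standard library are available. Lean on these libraries where they do the work, as an engineer would, in place of code of your own. Each camera call takes 0.05 s, during which the arm holds its last target.

### The job

Hang the painted cover plates up to dry: close the sprung jaw of a carrier on the top edge of each plate in the rack, hook the carrier onto the rail in the loading bay, and slide it along until the plate hangs still at the mark of its own colour. Any carrier left without a plate must end up standing on the carrier stand, and do not disturb the jar, the screwdriver or the tape roll.

Things in the scene. Friction and masses are not known exactly. Their poses are not given: they have to be found in the camera images.
- carrier1: spring-clip carrier 1: black crossbar (x, 12 high) with an upright spine in the middle, a clip jaw below and an orange sprung lever on its +y side. All four are alike, about 0.15 kg. Origin: middle of the crossbar, level with the underside of its feet. z up. Spine 30 wide (x), 8 thick (y -10 to -2), up to z = 82. Lever described at jaw1, jaw at clip1, feet at carrier2
- carrier2: spring-clip carrier 2, as carrier1. Feet of every carrier: at x = +-70, each 24 (x) x 44 (y) x 8 high, underside at z = 0, resting on the rail bars or stand ledges; outside each a lip hangs 12 down (inner faces x = +-77, outer x = +-82), which hooks it over the bars
- carrier3: spring-clip carrier 3, as carrier1. Pinched across y by the spine alone, above z = 57 (the middle of the spine is at y = -6), any carrier is carried without opening its jaw
- carrier4: spring-clip carrier 4, as carrier1; at the start it stands empty on the rail, in the loading bay, the other three on the stand
- jaw1 (a joint): opening angle of carrier 1's sprung jaw: 0 shut empty, about 0.11 shut on a plate, 0.6 fully open. Lever 28 wide, pivot at y 10, z 8; its round thumb bar (radius 4) is at y 34, z 48 at rest. Squeezing it towards the spine's back opens the jaw: 48 mm over both at rest, 21 mm (thumb bar at y 7, z 55) at full opening, 8 N rising to 14 N. Let go, it springs shut
- clip1 (a point): mouth of the jaw of carrier 1, at (0, 0, -26) mm in the carrier frame; carrier axes. The fixed jaw is 40 wide (x), its face at y = -2, from here up to a ledge 22 above that a plate's top edge meets. The moving jaw bar, 6 above this point, swings to +y, leaving an 18 mm gap when fully open (y -2 to 16) and pressing a plate on the fixed face with about 14 N when let go
- jaw2 (a joint): opening angle of carrier 2's sprung jaw, as jaw1
- jaw3 (a joint): opening angle of carrier 3's sprung jaw, as jaw1
- jaw4 (a joint): opening angle of carrier 4's sprung jaw, as jaw1
- plate_blue: blue painted metal cover plate 100 x 4 x 75 high, about 0.09 kg, standing on edge in a slot of the rack. Origin: middle of its lower edge; x along its 100 mm width, y through its thickness, z up. May be absent
- mark_blue (a point): the blue mark on the drying rail (blue bands on both keeper strips): point midway between the two bars, level with their tops, axes as the rail. It lies at y = 130 mm in the rail frame
- plate_yellow: yellow painted metal cover plate 100 x 4 x 75 high, about 0.09 kg, standing on edge in a slot of the rack. Origin: middle of its lower edge; x along its 100 mm width, y through its thickness, z up. May be absent
- mark_yellow (a point): the yellow mark on the drying rail (yellow bands on both keeper strips): point midway between the two bars, level with their tops, axes as the rail. It lies at y = 68 mm in the rail frame
- plate_red: red painted metal cover plate 100 x 4 x 75 high, about 0.09 kg, standing on edge in a slot of the rack. Origin: middle of its lower edge; x along its 100 mm width, y through its thickness, z up. May be absent
- mark_red (a point): the red mark on the drying rail (red bands on both keeper strips): point midway between the two bars, level with their tops, axes as the rail. It lies at y = 6 mm in the rail frame
- plate_green: bright green painted metal cover plate 100 x 4 x 75 high, about 0.09 kg, standing on edge in a slot of the rack. Origin: middle of its lower edge; x along its 100 mm width, y through its thickness, z up. May be absent
- mark_green (a point): the green mark on the drying rail (green bands on both keeper strips): point midway between the two bars, level with their tops, axes as the rail. It lies at y = -56 mm in the rail frame
- bay (a point): middle of the loading bay of the rail, midway between the two bars, level with their tops, axes as the rail; the only stretch open from above for a carrier's feet
- rail: drying rail, fixed: two round steel bars (radius 6) along its y at x = +-65, tops at z = 110, y -200 to 170, nothing between them. Aluminium keeper strips (x 70 to 88 each side, 14 to 18 above the bar tops) cover them from y = -85 to the +y end: feet go in at the bay (y -193 to -85) and slide under towards +y. End stops at y = 160 and -193. Origin: on the bench, middle
- stand: plywood stand, fixed, 170 x 250 (y), where three empty carriers wait: two ledges along its y at x = +-64, 14 wide, tops at z = 110, with 10 high stops at y = +-119. They stand about 85 apart, levers to the stand's +y. Origin: on the bench under its middle
- rack: dark wooden rack, fixed, 130 x 200 (y): slots 9 wide (between pairs of blocks 44 long in x) at y = -75, -25, 25 and 75, along x; slot floor at z = 12, blocks up to z = 62, so a plate stands, leaning up to 0.1 rad, with its lower edge at z = 12 and its top at z = 87; lift it out straight and upright. Origin: on the bench under its middle
- jar: closed jar 85 high, 60 across, bystander; origin centre of its base
- screwdriver: green screwdriver lying on the bench, bystander; origin under its middle
- tape_roll: grey tape roll 70 across, 30 high, lying flat, bystander; origin centre of its underside
Things that resemble listed ones, but are neither listed nor needed, are in the scene too. What is shaped like the carrier2 but white or yellow is not meant. There is more than one size of the plate_green; the job needs the middle-sized.

How it is judged:
At the end, for the whole second after the job is handed in: each plate present hangs still and upright (0.2 rad) in a carrier, within 15 mm of its colour's mark along the rail and 25 mm across, lower edge 68 to 98 mm below the bar tops; every carrier is upright, feet on the rail if its jaw holds a plate (above 0.05 rad), else on the stand (x of plate_blue in the frame of mark_blue between -0.025 and 0.025 m and y of plate_blue in the frame of mark_blue between -0.015 and 0.015 m and z of plate_blue in the frame of mark_blue between -0.098 and -0.068 m and angle between each of plate_blue, plate_yellow, plate_red, plate_green, carrier1, carrier2, carrier3, carrier4's own z axis and vertical below 0.2 rad and linear speed of each of plate_blue, plate_yellow, plate_red, plate_green, carrier1, carrier2, carrier3, carrier4 below 0.03 m/s and x of plate_yellow in the frame of mark_yellow between -0.025 and 0.025 m and y of plate_yellow in the frame of mark_yellow between -0.015 and 0.015 m and z of plate_yellow in the frame of mark_yellow between -0.098 and -0.068 m and x of plate_red in the frame of mark_red between -0.025 and 0.025 m and y of plate_red in the frame of mark_red between -0.015 and 0.015 m and z of plate_red in the frame of mark_red between -0.098 and -0.068 m and x of plate_green in the frame of mark_green between -0.025 and 0.025 m and y of plate_green in the frame of mark_green between -0.015 and 0.015 m and z of plate_green in the frame of mark_green between -0.098 and -0.068 m and ((x of carrier1 in the frame of stand between -0.03 and 0.03 m and y of carrier1 in the frame of stand between -0.12 and 0.12 m and z of carrier1 in the frame of stand between 0.1 and 0.125 m) or (x of carrier1 in the frame of rail between -0.03 and 0.03 m and y of carrier1 in the frame of rail between -0.2 and 0.2 m and z of carrier1 in the frame of rail between 0.1 and 0.125 m and value of joint jaw1 above 0.05 rad)) and ((x of carrier2 in the frame of stand between -0.03 and 0.03 m and y of carrier2 in the frame of stand between -0.12 and 0.12 m and z of carrier2 in the frame of stand between 0.1 and 0.125 m) or (x of carrier2 in the frame of rail between -0.03 and 0.03 m and y of carrier2 in the frame of rail between -0.2 and 0.2 m and z of carrier2 in the frame of rail between 0.1 and 0.125 m and value of joint jaw2 above 0.05 rad)) and ((x of carrier3 in the frame of stand between -0.03 and 0.03 m and y of carrier3 in the frame of stand between -0.12 and 0.12 m and z of carrier3 in the frame of stand between 0.1 and 0.125 m) or (x of carrier3 in the frame of rail between -0.03 and 0.03 m and y of carrier3 in the frame of rail between -0.2 and 0.2 m and z of carrier3 in the frame of rail between 0.1 and 0.125 m and value of joint jaw3 above 0.05 rad)) and ((x of carrier4 in the frame of stand between -0.03 and 0.03 m and y of carrier4 in the frame of stand between -0.12 and 0.12 m and z of carrier4 in the frame of stand between 0.1 and 0.125 m) or (x of carrier4 in the frame of rail between -0.03 and 0.03 m and y of carrier4 in the frame of rail between -0.2 and 0.2 m and z of carrier4 in the frame of rail between 0.1 and 0.125 m and value of joint jaw4 above 0.05 rad))); the robot touches nothing.
It fails at once if the jar is pushed more than 3 cm (distance of jar from where it was at the start of the episode above 0.03 m).
It fails at once if the screwdriver is pushed more than 3 cm (distance of screwdriver from where it was at the start of the episode above 0.03 m).
It fails at once if the tape roll is pushed more than 3 cm (distance of tape_roll from where it was at the start of the episode above 0.03 m).
Of plate_blue, plate_yellow, plate_red, plate_green only 3 to 4 are there at a start; the rules pass over those that are not, and their reading is None.
At some moment in a run one of carrier1, carrier2, carrier3, carrier4 may be knocked a few centimetres aside while the robot is not near it.
Once in a run the grip may slacken for a moment while it holds something.
It also fails if it takes over 210 s, if anything falls off the work surface, if the arm or the gripper's body presses on something with over 40 N, if the wrist force passes 120 N, or if a joint passes its speed limit or range.

## Working session

There is one attempt and no reset: what is moved stays moved. The work goes in short steps, Python scripts to look and compute and a tool call to move; the robot and the scene stay as the last step left them, time stands still between calls to the robot, and variables do not carry over. Pictures are saved under pics/ and viewed, and the job is handed in when it is done.

Besides the shell and the picture viewer there is one more tool, called after "Request:" as a command line: name --argument value ..., lists and objects as JSON in quotes. jog_arm: Moves the arm, as the interface text tells. Its arguments: {"type":"object","properties":{"motion":{"type":"array","items":{"type":"array","items":{"type":"array","items":{"type":"number"}}}},"newtons":{"type":"number"}},"required":["motion"]}

```bash
mkdir -p pics; ls; python3 - <<'E'
from station import arm, optics
import cv2
s=arm.get_state()
print(s)
for n in ("scene","top"):
    im=optics.grab_frame(n); cv2.imwrite(f"pics/{n}0.png",im[:,:,::-1])
    print(n,optics.camera_model(n))
E
```

```text
pics
{'t': 0.0, 'q': array([ 1.62709370e+00,  3.59376175e-01,  1.10469418e-02, -3.32081802e-04,
       -1.22408648e+00, -2.88102915e-01]), 'qd': array([ 0.00158657,  0.00016472, -0.00037191, -0.00086689, -0.00147375,
       -0.00168144]), 'joint_efforts': array([ 1.11887985e-03, -5.82712805e+01,  2.93059409e+01,  6.99733749e+00,
        6.94596136e-03, -1.58343018e-04]), 'eef_pos': array([0.15499475, 0.65649805, 0.24762765]), 'ee_rot': array([ 3.13995131e+00, -1.60852315e-04, -2.31918507e-01]), 'force': array([ 0.10568468, -0.44461653, -0.05132762]), 'moment': array([ 0.00612064, -0.0385896 ,  0.01512374]), 'width': 0.0876720662538368}
scene {'mtx': array([[575.27737946,   0.        , 317.35060326],
       [  0.        , 575.27737946, 239.80474304],
       [  0.        ,   0.        ,   1.        ]]), 'R': array([[ 0.80619204,  0.59146049, -0.01512861],
       [ 0.35711323, -0.50683299, -0.78459573],
       [-0.47172505,  0.62713221, -0.61982309]]), 't': array([-0.43779052, -0.12267135,  1.924745  ])}
top {'mtx': array([[485.59803498,   0.        , 316.9653153 ],
       [  0.        , 485.59803498, 236.55493635],
       [  0.        ,   0.        ,   1.        ]]), 'R': array([[-0.03247686, -0.99945686,  0.00558897],
       [-0.97848961,  0.03065474, -0.20400582],
       [ 0.20372369, -0.01209422, -0.97895372]]), 't': array([0.00511711, 0.549108  , 1.3033825 ])}
```

View pics/scene0.png

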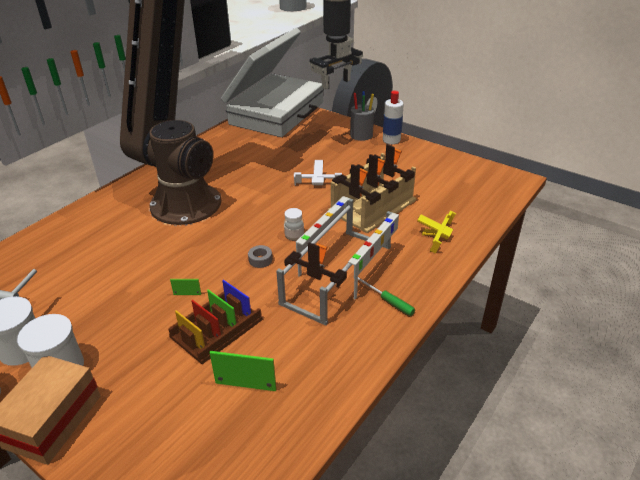

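View pics/top0.png

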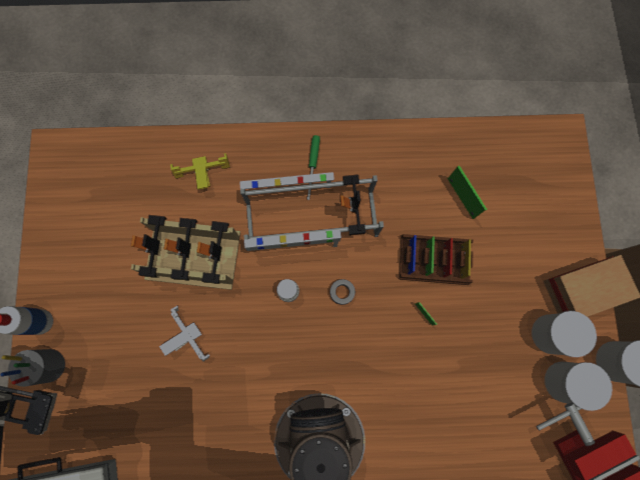

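The two views show the rack at top-view (435,259) with blue, green, red and yellow plates. The rail is at (310,210) with carrier 4 at its right end (355,202), and the stand with three carriers is at (188,252).

Lookalikes:
- **Green plates:** large one lying at (466,192), small one at (426,313), and the one in the rack at (431,256). The rack one should be the middle size.
- **Carriers:** yellow at (201,170) and white at (184,335) are decoys. The black ones are at (150,245), (183,247), (213,250) and (355,202).

I'll check these in crops.

```bash
python3 - <<'E'
import cv2, numpy as np
a=cv2.imread("pics/top0.png"); 
r=cv2.resize(a[160:320,225:485],None,fx=3,fy=3,interpolation=cv2.INTER_CUBIC); cv2.imwrite("pics/c1.png",r)
r=cv2.resize(a[200:300,120:250],None,fx=6,fy=6,interpolation=cv2.INTER_CUBIC); cv2.imwrite("pics/c2.png",r)
s=cv2.imread("pics/scene0.png")
r=cv2.resize(s[260:400,150:290],None,fx=4,fy=4,interpolation=cv2.INTER_CUBIC); cv2.imwrite("pics/c3.png",r)
r=cv2.resize(s[135:325,265:425],None,fx=3.1,fy=3.1,interpolation=cv2.INTER_CUBIC); cv2.imwrite("pics/c4.png",r)
E
```

```text
(no output)
```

View pics/c1.png

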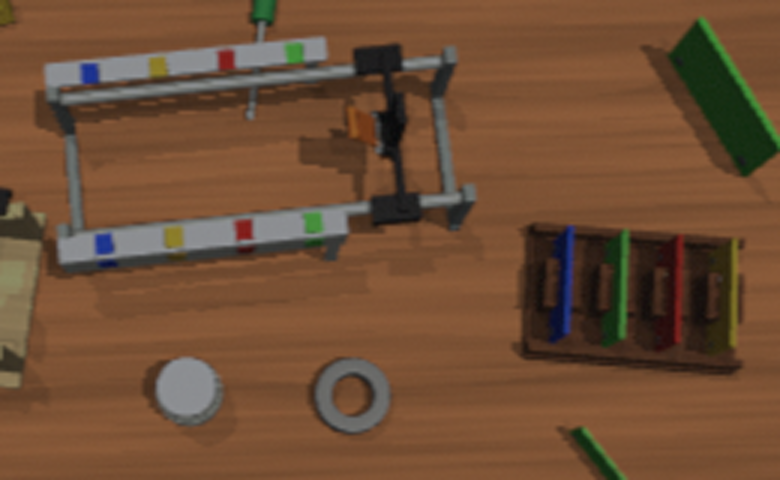

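View pics/c2.png

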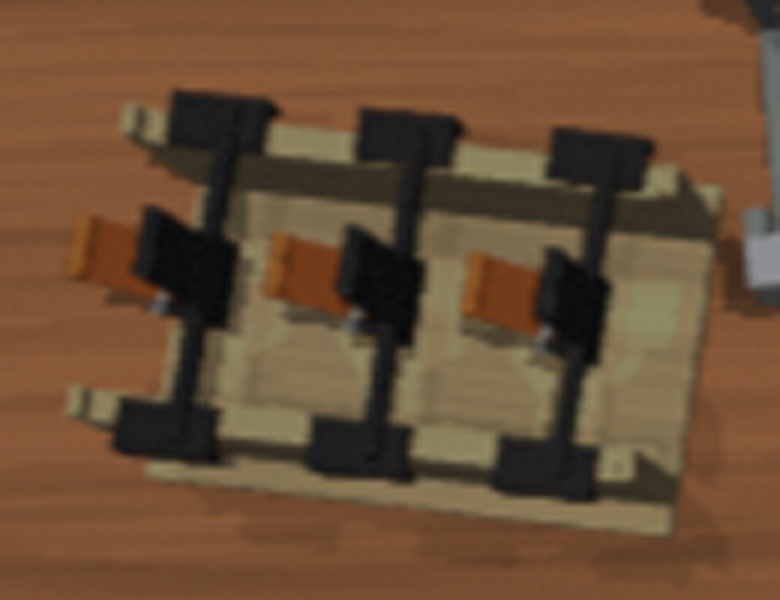

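View pics/c3.png

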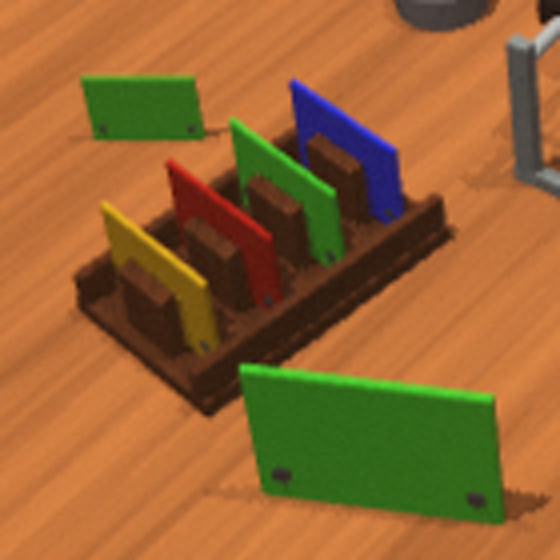

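View pics/c4.png

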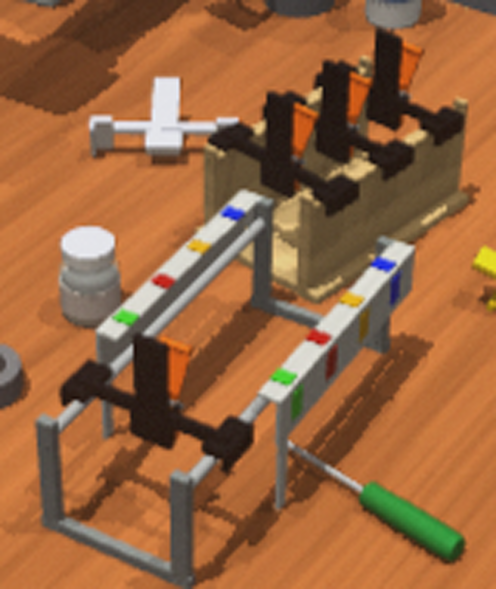

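The crops confirm that the rack's green plate is the middle of the three sizes and that all four plates are present. The three black carriers stand on the plywood stand, with the fourth on the rail in the bay. Next I'll measure the fixtures.

```bash
cat > h.py <<'E'
import cv2, numpy as np
from station import arm, optics
cam={n:optics.camera_model(n) for n in("scene","top")}
def ray(n,uv):
    c=cam[n]; d=c["R"].T@np.linalg.inv(c["mtx"])@np.array([uv[0],uv[1],1.]); return -c["R"].T@c["t"],d
def onz(n,uv,z):
    o,d=ray(n,uv); return o+d*(z-o[2])/d[2]
def proj(n,X):
    c=cam[n]; p=c["mtx"]@(c["R"]@np.asarray(X,float)+c["t"]); return p[:2]/p[2]
def tri(a,b):
    o1,d1=ray("top",a); o2,d2=ray("scene",b)
    A=np.stack([d1,-d2],1); s,_,_,_=np.linalg.lstsq(A,o2-o1,rcond=None)
    p,q=o1+d1*s[0],o2+d2*s[1]; return (p+q)/2, np.linalg.norm(p-q)
def hsv(im): return cv2.cvtColor(im,cv2.COLOR_BGR2HSV)
HUE=dict(blue=[(110,130)],yellow=[(20,32)],red=[(0,6),(172,180)],green=[(50,72)])
def mask(im,col,smin=120,vmin=60):
    h=hsv(im); m=np.zeros(h.shape[:2],np.uint8)
    for a,b in HUE[col]: m|=cv2.inRange(h,(a,smin,vmin),(b,255,255))
    return m
def blobs(m,amin=4):
    n,l,s,c=cv2.connectedComponentsWithStats(m)
    return [(c[i].round(1).tolist(),s[i].tolist()) for i in range(1,n) if s[i][4]>=amin]
def snap(tag):
    r={}
    for n in("scene","top"):
        im=optics.grab_frame(n)[:,:,::-1].copy(); cv2.imwrite(f"pics/{n}_{tag}.png",im); r[n]=im
    return r
def rigid2(P,Q):
    P=np.array(P);Q=np.array(Q);p=P.mean(0);q=Q.mean(0);H=(P-p).T@(Q-q)
    th=np.arctan2(H[0,1]-H[1,0],H[0,0]+H[1,1]); c,s=np.cos(th),np.sin(th); R=np.array([[c,-s],[s,c]])
    t=q-R@p; return th,t,np.linalg.norm((R@P.T).T+t-Q,axis=1)
E
python3 - <<'E'
from h import *
a=cv2.imread("pics/top0.png")
for n in cam: print(n,(-cam[n]["R"].T@cam[n]["t"]).round(3))
P=[];Q=[];Y=dict(blue=130,yellow=68,red=6,green=-56)
for c in Y:
    b=[x for x in blobs(mask(a,c,90,60),8) if 235<x[0][0]<345 and 170<x[0][1]<250]
    print(c,b)
k=mask
g=cv2.cvtColor(a,cv2.COLOR_BGR2GRAY); m=(a.max(2)<55).astype(np.uint8)
m=cv2.morphologyEx(m,cv2.MORPH_OPEN,np.ones((5,5)))
for x in blobs(m,20):
    if 120<x[0][0]<400 and 160<x[0][1]<300: print(x)
for c in Y:
    mm=mask(a,c,90,40); print(c,[x for x in blobs(mm,20) if 395<x[0][0]<480 and 230<x[0][1]<290])
E
```

```text
scene [ 1.305 -1.01   1.09 ]
top [0.272 0.004 1.388]
blue [([254.4, 184.1], [252, 181, 6, 7, 41]), ([259.2, 241.1], [257, 238, 6, 7, 38])]
yellow [([277.2, 182.2], [275, 179, 6, 7, 38]), ([236.8, 232.8], [235, 231, 5, 5, 12]), ([282.5, 238.6], [280, 235, 6, 8, 39])]
red [([299.9, 179.7], [298, 177, 5, 7, 32]), ([305.8, 235.9], [303, 233, 6, 7, 37])]
green [([322.8, 177.3], [320, 174, 6, 7, 33]), ([329.0, 233.7], [327, 231, 5, 7, 32])]
([350.5, 179.7], [343, 175, 16, 10, 140])
([355.5, 200.9], [352, 191, 8, 21, 136])
([156.0, 222.3], [148, 216, 16, 16, 193])
([187.6, 224.7], [180, 219, 16, 16, 172])
([219.4, 226.3], [212, 222, 16, 10, 139])
([356.3, 229.4], [349, 225, 16, 10, 147])
([376.0, 231.0], [374, 229, 5, 5, 25])
([220.0, 235.0], [217, 233, 7, 5, 35])
([151.1, 244.6], [143, 236, 16, 19, 229])
([183.4, 247.7], [177, 240, 13, 18, 188])
([215.2, 251.1], [210, 243, 11, 18, 164])
([147.4, 271.4], [139, 267, 17, 10, 154])
([179.6, 274.4], [172, 270, 16, 10, 149])
([210.4, 277.8], [203, 273, 16, 10, 142])
blue [([412.6, 254.5], [408, 235, 9, 39, 189])]
yellow [([466.6, 259.0], [461, 240, 10, 38, 249])]
red [([448.8, 257.5], [443, 238, 10, 40, 231])]
green [([430.4, 256.3], [426, 237, 9, 38, 189])]
```

```bash
cat >> h.py <<'E'
Y=dict(blue=130,yellow=68,red=6,green=-56)
def railfit(a):
    P=[];Q=[]
    for c in Y:
        for (u,s) in blobs(mask(a,c,90,60),20):
            if 235<u[0]<345 and 170<u[1]<250:
                X=onz("top",u,.128); P.append([.079 if u[1]<205 else -.079,Y[c]/1000]); Q.append(X[:2])
    return rigid2(P,Q)
def feet(a,lo=55):
    m=(a.max(2)<lo).astype(np.uint8); m=cv2.morphologyEx(m,cv2.MORPH_OPEN,np.ones((5,5)))
    return m
def toW(F,p):
    th,t,_=F; c,s=np.cos(th),np.sin(th); return np.array([c*p[0]-s*p[1]+t[0],s*p[0]+c*p[1]+t[1]])
def toF(F,w):
    th,t,_=F; c,s=np.cos(th),np.sin(th); d=np.array(w)[:2]-t; return np.array([c*d[0]+s*d[1],-s*d[0]+c*d[1]])
E
python3 - <<'E'
from h import *
a=cv2.imread("pics/top0.png")
F=railfit(a); print("rail",np.degrees(F[0]),F[1],(F[2]*1000).round(1))
# carriers: pairs of feet (far,near)
for nm,f,n in [("c4",(350.5,179.7),(356.3,229.4)),("sL",(156,220.5),(147.4,271.4)),("sM",(187.6,223.5),(179.6,274.4)),("sR",(219.4,226.3),(210.4,277.8))]:
    A=onz("top",f,.116)[:2];B=onz("top",n,.116)[:2]; d=A-B
    print(nm,((A+B)/2).round(4),"len",np.linalg.norm(d).round(4),"yaw",np.degrees(np.arctan2(d[1],d[0])).round(2), "in rail",toF(F,(A+B)/2).round(4))
for c in Y:
    m=mask(a,c,90,40); n,l,s,ce=cv2.connectedComponentsWithStats(m)
    for i in range(1,n):
        if s[i][4]>100 and 395<ce[i][0]<480 and 230<ce[i][1]<290:
            ys=range(s[i][1]+2,s[i][1]+s[i][3]-2)
            pts=np.array([[np.where(l[y]==i)[0].max()+.5-.85,y] for y in ys],float)
            W=np.array([onz("top",p,.087)[:2] for p in pts])
            vx=np.polyfit(W[:,0],W[:,1],1); 
            ends=[onz("top",(np.interp(y,pts[:,1],pts[:,0]),y),.087)[:2] for y in (s[i][1]-.5,s[i][1]+s[i][3]-.5)]
            mid=(ends[0]+ends[1])/2
            print(c,"mid",mid.round(4),"len",np.linalg.norm(ends[0]-ends[1]).round(4),"yaw",np.degrees(np.arctan(vx[0])).round(2), "y at mid",np.polyval(vx,mid[0]).round(4))
E
```

```text
rail 4.2542133726265146 [0.61521777 0.01775336] [0.2 0.1 0.9 0.2 0.3 0.9 0.5 0.4]
c4 [ 0.623  -0.1133] len 0.1404 yaw 3.7 in rail [-0.002  -0.1313]
sL [0.5256 0.4284] len 0.1384 yaw -7.37 in rail [-0.0589  0.4162]
sM [0.5148 0.3436] len 0.1381 yaw -7.49 in rail [-0.0759  0.3324]
sR [0.5039 0.2604] len 0.1399 yaw -9.22 in rail [-0.093   0.2502]
blue mid [ 0.4864 -0.2733] len 0.108 yaw -6.5 y at mid -0.2756
yellow mid [ 0.4693 -0.4232] len 0.1049 yaw -6.97 y at mid -0.4241
red mid [ 0.4738 -0.3705] len 0.1113 yaw -7.46 y at mid -0.3751
green mid [ 0.4807 -0.3247] len 0.1052 yaw -6.85 y at mid -0.3241
```

```bash
python3 - <<'E'
from h import *
for c,a,b in [("blue",(292,82),(400,155)),("green",(232,120),(335,192)),("red",(169,161),(272,240)),("yellow",(103,203),(208,288))]:
    A,B=[onz("scene",((p[0]+.5)/4+150-.5,(p[1]+.5)/4+260-.5),.087)[:2] for p in (a,b)]
    d=B-A; print(c,((A+B)/2).round(4),np.linalg.norm(d).round(4),np.degrees(np.arctan2(d[1],d[0])).round(1))
E
```

```text
blue [ 0.4913 -0.278 ] 0.1029 -5.7
green [ 0.4827 -0.326 ] 0.0982 -5.5
red [ 0.4783 -0.3768] 0.1008 -6.7
yellow [ 0.4733 -0.4265] 0.1036 -6.9
```

```bash
cat >> h.py <<'E'
from scipy.spatial.transform import Rotation as Ro
def go(pts,n=None,step=.04):
    """pts: list of (x,y,z,yawdeg) waypoints for the TCP; prints rows (mm-rounded) for jog"""
    s=arm.get_state(); R0=Ro.from_euler("xyz",s["ee_rot"]); p0=s["eef_pos"]
    print("t",round(s["t"],2),"tcp",p0.round(4),"yaw",np.degrees(s["ee_rot"][2]).round(2),"w",round(s["width"],4),"f",s["force"].round(1))
    for x in pts:
        Rt=Ro.from_euler("xyz",[np.pi,0,np.radians(x[3])])
        d=R0.inv().apply(np.array(x[:3])-p0); r=np.degrees((R0.inv()*Rt).as_rotvec())
        print("shift",d.round(4).tolist(),"turn",r.round(1).tolist(),"len",np.linalg.norm(d).round(3))
def carr(F,p,off): # world xy of point at carrier-frame offset; p=(x,y) in frame F
    return toW(F,(p[0]+off[0],p[1]+off[1]))
E
python3 - <<'E'
from h import *
F=(np.radians(4.254),np.array([.6152,.0178]),0)
w=toW(F,(-.002,-.1313+.014)); print(w)
go([(.155,.6565,.33,-5),(*w,.30,4.0),(*w,.167,4.0)])
E
```

```text
[ 0.6219066 -0.0993252]
t 0.1 tcp [0.155  0.6566 0.2477] yaw -13.29 w 0.0878 f [-0.7 -0.5 -0.6]
shift [0.0, 0.0002, -0.0823] turn [0.1, -0.0, -8.3] len 0.082
shift [0.6281, 0.6284, -0.0513] turn [0.1, 0.0, -17.3] len 0.89
shift [0.6281, 0.6282, 0.0817] turn [0.1, 0.0, -17.3] len 0.892
```

Request:
jog_arm --motion '[[[0,0,-0.05,0,0,-3,0.0876],[0.02,0.02,-0.065,0,0,-5,0.0876],[0.05,0.05,-0.065,0,0,-7,0.0876],[0.08,0.08,-0.065,0,0,-9,0.0876],[0.115,0.115,-0.065,0,0,-11,0.0876],[0.15,0.15,-0.065,0,0,-13,0.0876],[0.185,0.185,-0.065,0,0,-15,0.0876],[0.22,0.22,-0.06,0,0,-17,0.0876]]]'

```text
t: 0.9
eef_pos: [0.3192, 0.3902, 0.3084]
ee_rot: [3.141, -0.0, 0.067]
force: [1.0, 0.3, 0.5]
width: 0.0874
```

Request:
jog_arm --motion '[[[0.035,0.035,0,0,0,0,0.0876],[0.07,0.07,0,0,0,0,0.0876],[0.105,0.105,0,0,0,0,0.0876],[0.14,0.14,0,0,0,0,0.0876],[0.175,0.175,0,0,0,0,0.0876],[0.21,0.21,0,0,0,0,0.0876],[0.245,0.245,0,0,0,0,0.0876],[0.27,0.27,0,0,0,0,0.0876]]]'

```text
t: 1.7
eef_pos: [0.6082, 0.1365, 0.3079]
ee_rot: [3.14, 0.001, 0.065]
force: [0.0, 1.0, 0.1]
width: 0.0876
```

```bash
python3 - <<'E'
from h import *
go([(.6219,-.0993,.29,4.0),(.6219,-.0993,.167,4.0)])
E
```

```text
t 1.7 tcp [0.6082 0.1365 0.3079] yaw 3.75 w 0.0876 f [0.  1.  0.1]
shift [-0.0017, 0.2361, 0.0182] turn [0.1, 0.0, -0.3] len 0.237
shift [-0.0017, 0.236, 0.1412] turn [0.1, 0.0, -0.3] len 0.275
```

Request:
jog_arm --motion '[[[0,0.04,0,0,0,0,0.0876],[0,0.08,0,0,0,0,0.0876],[-0.001,0.12,0,0,0,0,0.0876],[-0.001,0.16,0,0,0,0,0.0876],[-0.0017,0.2,0.01,0,0,0,0.0876],[-0.0017,0.225,0.018,0,0,-0.3,0.0876],[-0.0017,0.236,0.018,0,0,-0.3,0.0876],[-0.0017,0.236,0.018,0,0,-0.3,0.0876]]]'

```text
t: 2.5
eef_pos: [0.6217, -0.1005, 0.2897]
ee_rot: [3.14, 0.002, 0.069]
force: [1.2, 0.0, 0.1]
width: 0.0875
```

```bash
python3 - <<'E'
from h import *
r=snap("p1"); a=r["top"]; s=r["scene"]
cv2.imwrite("pics/p1.png",np.hstack([cv2.resize(a[150:270,300:430],(390,360)),cv2.resize(s[210:340,250:380],(360,360))]))
go([(.6219,-.0993,.167,4.0)])
E
```

```text
t 2.6 tcp [ 0.6221 -0.0988  0.2904] yaw 4.03 w 0.0875 f [ 0.5  0.2 -0.5]
shift [-0.0001, 0.0004, 0.1234] turn [0.1, 0.0, 0.0] len 0.123
```

View pics/p1.png

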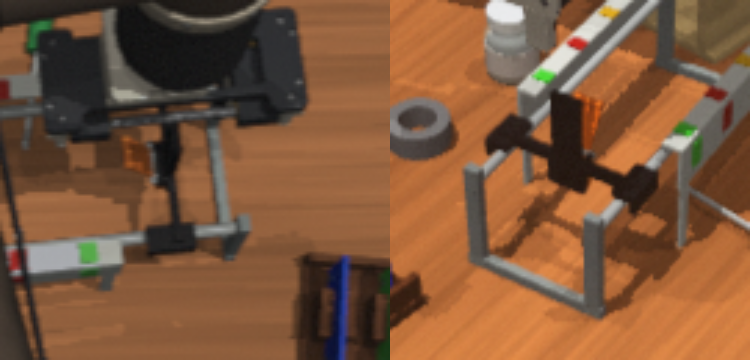

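Request:
jog_arm --motion '[[[0,0,0.03,0,0,0,0.0876],[0,0,0.06,0,0,0,0.0876],[0,0,0.09,0,0,0,0.0876],[0,0,0.11,0,0,0,0.0876],[0,0,0.12,0,0,0,0.0876],[0,0,0.1234,0,0,0,0.0876],[0,0,0.1234,0,0,0,0.0876],[0,0,0.1234,0,0,0,0.0876]]]' --newtons 25

```text
t: 3.4
eef_pos: [0.6228, -0.0986, 0.1683]
ee_rot: [3.14, -0.001, 0.071]
force: [-0.6, -0.0, 0.1]
width: 0.0874
```

Request:
jog_arm --motion '[[[0,0,0,0,0,0,0.07],[0,0,0,0,0,0,0.06],[0,0,0,0,0,0,0.05],[0,0,0,0,0,0,0.044],[0,0,0,0,0,0,0.038],[0,0,0,0,0,0,0.032],[0,0,0,0,0,0,0.026],[0,0,0,0,0,0,0.018]]]'

```text
t: 4.2
eef_pos: [0.6233, -0.1009, 0.1718]
ee_rot: [3.136, -0.003, 0.072]
force: [-6.3, -10.5, 22.2]
width: 0.0296
```

Request:
jog_arm --motion '[[[0,0,0,0,0,0,0.015],[0,0,0,0,0,0,0.015],[0,0,0,0,0,0,0.015],[0,0,0,0,0,0,0.015]]]'

```text
t: 4.6
eef_pos: [0.6237, -0.1015, 0.1728]
ee_rot: [3.135, -0.004, 0.072]
force: [-1.9, -3.2, 8.1]
width: 0.0208
```

```bash
cat >> h.py <<'E'
def two(tag,tb,sb):
    r=snap(tag); o=[]
    for n,b in(("top",tb),("scene",sb)):
        x0,x1,y0,y1=b; c=r[n][y0:y1,x0:x1]; f=390/max(c.shape[:2]); c=cv2.resize(c,None,fx=f,fy=f,interpolation=cv2.INTER_CUBIC)
        z=np.zeros((390,390,3),np.uint8); z[:c.shape[0],:c.shape[1]]=c; o.append(z)
    cv2.imwrite(f"pics/{tag}.png",np.hstack(o))
E
python3 - <<'E'
from h import *
two("p2",(300,430,150,270),(250,380,210,340))
go([])
E
```

```text
t 4.7 tcp [ 0.6237 -0.1015  0.1728] yaw 4.14 w 0.0204 f [-1.8 -3.4  8. ]
```

View pics/p2.png

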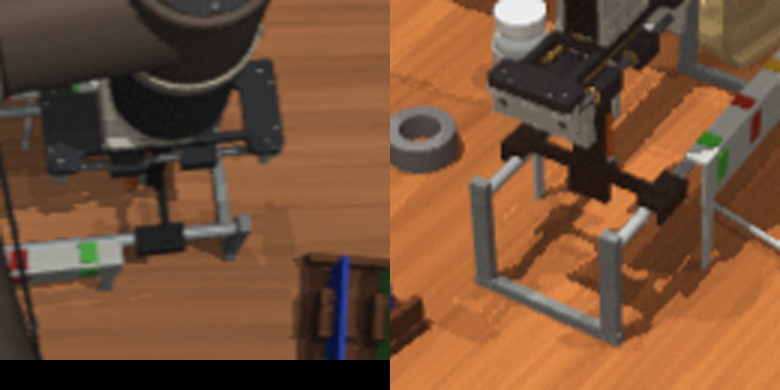

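```bash
python3 - <<'E'
from h import *
go([(.6237,-.1015,.26,4.1),(.4882,-.2830,.26,-6.5),(.4882,-.2830,.175,-6.5)])
E
```

```text
t 4.7 tcp [ 0.6237 -0.1015  0.1728] yaw 4.14 w 0.0204 f [-1.8 -3.4  8. ]
shift [0.0003, 0.0005, -0.0872] turn [0.4, -0.2, 0.0] len 0.087
shift [-0.1479, 0.1718, -0.0867] turn [0.4, -0.3, 10.6] len 0.243
shift [-0.1483, 0.1712, -0.0017] turn [0.4, -0.3, 10.6] len 0.227
```

Request:
jog_arm --motion '[[[0,0,-0.01,0,0,0,0.015],[0,0,-0.025,0,0,0,0.015],[0,0,-0.04,0,0,0,0.015],[0,0,-0.06,0,0,0,0.015],[0,0,-0.08,0,0,0,0.015],[0,0,-0.087,0,0,0,0.015]]]'

```text
t: 5.3
eef_pos: [0.6241, -0.1007, 0.2617]
ee_rot: [3.135, -0.006, 0.073]
force: [0.6, 0.0, -1.2]
width: 0.0203
```

```bash
python3 - <<'E'
from h import *
go([(.4882,-.2830,.26,-6.5),(.4882,-.2830,.175,-6.5)])
E
```

```text
t 5.3 tcp [ 0.6241 -0.1007  0.2617] yaw 4.16 w 0.0203 f [ 0.6  0.  -1.2]
shift [-0.1488, 0.172, 0.0019] turn [0.3, -0.4, 10.7] len 0.227
shift [-0.1493, 0.1714, 0.0869] turn [0.3, -0.4, 10.7] len 0.243
```

Request:
jog_arm --motion '[[[-0.02,0.023,0,0,0,2,0.015],[-0.045,0.05,0,0,0,4,0.015],[-0.07,0.08,0,0,0,6,0.015],[-0.095,0.11,0,0,0,8,0.015],[-0.12,0.138,0,0,0,10,0.015],[-0.138,0.16,0,0,0,10.7,0.015],[-0.1488,0.172,0,0,0,10.7,0.015],[-0.1488,0.172,0,0,0,10.7,0.015]]]'

```text
t: 6.1
eef_pos: [0.4869, -0.284, 0.2614]
ee_rot: [3.137, -0.006, -0.116]
force: [0.0, 0.9, -1.2]
width: 0.0207
```

```bash
python3 - <<'E'
from h import *
two("p3",(380,490,200,300),(150,290,200,340))
go([(.4882,-.2830,.175,-6.5)])
E
```

```text
t 6.2 tcp [ 0.4883 -0.2828  0.2615] yaw -6.56 w 0.0204 f [ 0.2 -0.1 -2.2]
shift [-0.0007, -0.0002, 0.0865] turn [0.3, -0.4, -0.1] len 0.087
```

View pics/p3.png

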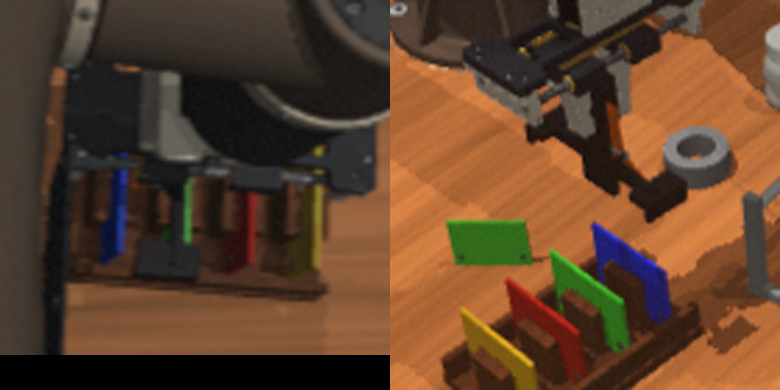

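Request:
jog_arm --motion '[[[0,0,0.02,0,0,0,0.015],[0,0,0.045,0,0,0,0.015],[0,0,0.065,0,0,0,0.015],[0,0,0.075,0,0,0,0.015],[0,0,0.08,0,0,0,0.015],[0,0,0.08,0,0,0,0.015]]]'

```text
t: 6.8
eef_pos: [0.4892, -0.2829, 0.1813]
ee_rot: [3.137, -0.007, -0.114]
force: [-0.9, 0.1, -1.2]
width: 0.0204
```

```bash
python3 - <<'E'
from h import *
two("p4",(380,490,200,300),(180,270,240,330))
go([(.4882,-.2830,.157,-6.5)])
E
```

```text
t 6.9 tcp [ 0.4895 -0.2832  0.1824] yaw -6.52 w 0.0208 f [ 0.6 -0.9 -1.6]
shift [-0.0016, -0.0002, 0.0254] turn [0.3, -0.5, -0.0] len 0.025
```

View pics/p4.png

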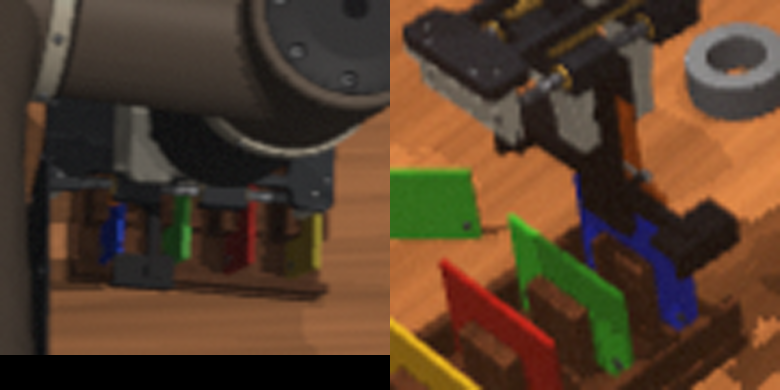

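Request:
jog_arm --motion '[[[-0.0005,0,0.005,0,0,0,0.015],[-0.001,0,0.01,0,0,0,0.015],[-0.001,0,0.015,0,0,0,0.015],[-0.001,0,0.019,0,0,0,0.015],[-0.001,0,0.022,0,0,0,0.015],[-0.001,0,0.024,0,0,0,0.015],[-0.001,0,0.024,0,0,0,0.015]]]'

```text
t: 7.6
eef_pos: [0.4886, -0.2832, 0.1581]
ee_rot: [3.137, -0.008, -0.114]
force: [-0.1, 0.5, -2.2]
width: 0.0203
```

```bash
python3 - <<'E'
from h import *
two("p5",(380,490,200,300),(180,270,240,330))
go([])
E
```

```text
t 7.7 tcp [ 0.4888 -0.2833  0.1585] yaw -6.53 w 0.0207 f [ 0.4 -0.5 -1.6]
```

View pics/p5.png

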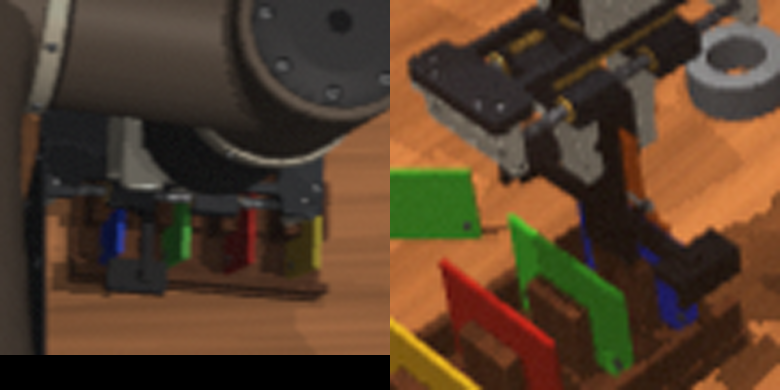

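Request:
jog_arm --motion '[[[0,0,0.002,0,0,0,0.015],[0,0,0.0035,0,0,0,0.015],[0,0,0.005,0,0,0,0.015],[0,0,0.005,0,0,0,0.015]]]'

```text
t: 8.1
eef_pos: [0.4887, -0.2833, 0.1532]
ee_rot: [3.137, -0.008, -0.114]
force: [0.8, -0.3, -1.8]
width: 0.0206
```

Request:
jog_arm --motion '[[[0,0,0.0015,0,0,0,0.015],[0,0,0.0025,0,0,0,0.015],[0,0,0.0025,0,0,0,0.015]]]'

```text
t: 8.4
eef_pos: [0.4888, -0.2833, 0.1506]
ee_rot: [3.137, -0.008, -0.114]
force: [0.2, 0.5, -1.8]
width: 0.0203
```

```bash
python3 - <<'E'
from h import *
r=snap("p6")
cv2.imwrite("pics/p6.png",cv2.resize(r["scene"][265:335,190:280],None,fx=8,fy=8,interpolation=cv2.INTER_CUBIC))
go([])
E
```

```text
t 8.5 tcp [ 0.4887 -0.2833  0.1507] yaw -6.53 w 0.0205 f [-0.2  0.4 -2.1]
```

View pics/p6.png

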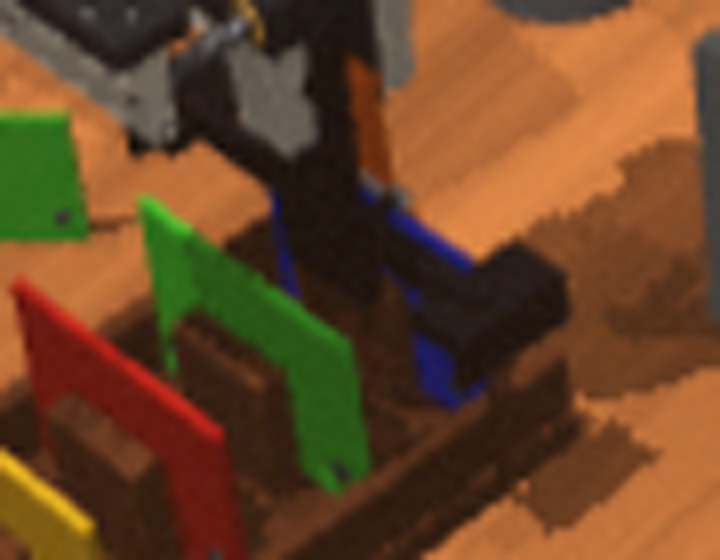

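```bash
cat >> h.py <<'E'
def cpts():
    P={}
    for sx in(1,-1):
        for i,(x,y,z) in enumerate([(58,-22,8),(82,-22,8),(82,22,8),(58,22,8),(82,-22,-12),(82,22,-12)]): P[f"f{sx}{i}"]=(sx*x,y,z)
    for i,(x,y,z) in enumerate([(15,-10,82),(15,-2,82),(-15,-2,82),(-15,-10,82)]): P[f"s{i}"]=(x,y,z)
    for i,(x,y,z) in enumerate([(20,-2,-26),(-20,-2,-26)]): P[f"j{i}"]=(x,y,z)
    return P
def overlay(img,n,org,yaw,box,f,extra=[]):
    x0,x1,y0,y1=box; c=cv2.resize(img[y0:y1,x0:x1],None,fx=f,fy=f,interpolation=cv2.INTER_CUBIC)
    R=Ro.from_euler("z",yaw,degrees=True)
    for k,p in cpts().items():
        u=proj(n,np.array(org)+R.apply(np.array(p)/1000)); q=(int((u[0]+.5-x0)*f),int((u[1]+.5-y0)*f)); cv2.circle(c,q,2,(255,0,255),-1)
    for w in extra:
        u=proj(n,w); q=(int((u[0]+.5-x0)*f),int((u[1]+.5-y0)*f)); cv2.circle(c,q,3,(255,255,0),-1)
    return c
E
python3 - <<'E'
from h import *
s=cv2.imread("pics/scene_p6.png"); t=cv2.imread("pics/top_p6.png")
R=Ro.from_euler("z",-6.5,degrees=True)
ex=[np.array([.489,-.2765,.087])+R.apply([dx,0,0]) for dx in(-.05,.05)]
o=(.4887,-.2838,.088)
A=overlay(s,"scene",o,-6.5,(190,280,265,335),8,ex)
cv2.imwrite("pics/p6b.png",A)
E
```

```text
(no output)
```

View pics/p6b.png

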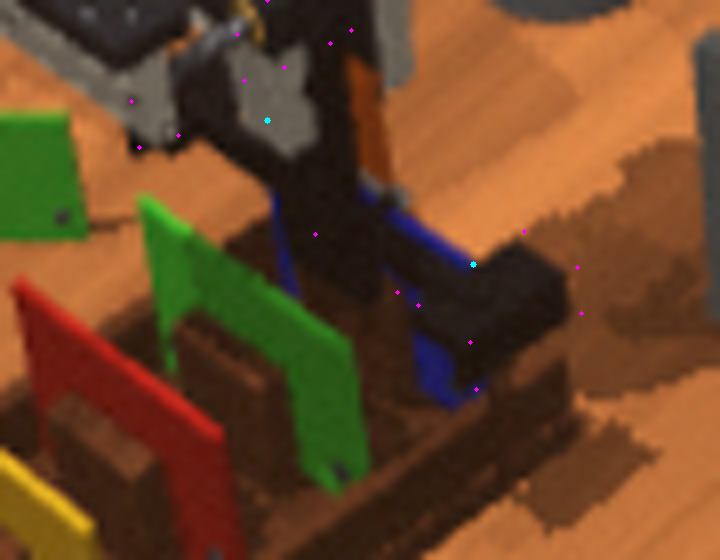

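Request:
jog_arm --motion '[[[0,0,-0.003,0,0,0,0.015],[0,0,-0.006,0,0,0,0.015],[0,-0.003,-0.007,0,0,0,0.015],[0,-0.006,-0.007,0,0,0,0.015],[0,-0.006,-0.007,0,0,0,0.015]]]'

```text
t: 9.0
eef_pos: [0.4894, -0.2769, 0.1577]
ee_rot: [3.137, -0.008, -0.114]
force: [-1.2, -0.3, -1.8]
width: 0.0207
```

Request:
jog_arm --motion '[[[0,0,0.002,0,0,0,0.015],[0,0,0.0035,0,0,0,0.015],[0,0,0.005,0,0,0,0.015],[0,0,0.005,0,0,0,0.015]]]'

```text
t: 9.4
eef_pos: [0.4896, -0.2773, 0.1534]
ee_rot: [3.136, -0.009, -0.113]
force: [-1.7, 0.2, 4.8]
width: 0.0205
```

Request:
jog_arm --motion '[[[0,-0.0015,0,0,0,0,0.0235],[0,-0.003,0,0,0,0,0.0265],[0,-0.005,0,0,0,0,0.0305],[0,-0.007,0,0,0,0,0.0345],[0,-0.009,0,0,0,0,0.0385],[0,-0.011,0,0,0,0,0.0425],[0,-0.012,0,0,0,0,0.046],[0,-0.012,0,0,0,0,0.05]]]'

```text
t: 10.2
eef_pos: [0.4912, -0.2653, 0.1534]
ee_rot: [3.136, -0.009, -0.113]
force: [-0.3, 0.1, -0.0]
width: 0.0481
```

```bash
python3 - <<'E'
from h import *
r=snap("p7")
cv2.imwrite("pics/p7.png",cv2.resize(r["scene"][235:335,180:280],None,fx=6,fy=6,interpolation=cv2.INTER_CUBIC))
go([])
E
```

```text
t 10.3 tcp [ 0.4912 -0.2654  0.1536] yaw -6.48 w 0.0494 f [0.9 0.3 0.5]
```

View pics/p7.png

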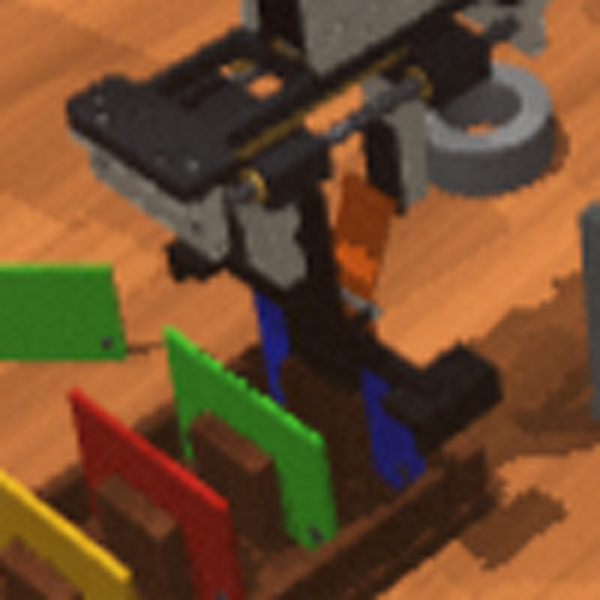

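Request:
jog_arm --motion '[[[0,0,0,0,0,0,0.06],[0,0,0,0,0,0,0.075],[0,0,-0.01,0,0,0,0.075],[0,0,-0.0195,0,0,0,0.075],[0,0.009,-0.0195,0,0,0,0.06],[0,0.018,-0.0195,0,0,0,0.05],[0,0.018,-0.0195,0,0,0,0.045],[0,0.018,-0.0195,0,0,0,0.045]]]' --newtons 30

```text
t: 11.1
eef_pos: [0.4886, -0.2836, 0.1727]
ee_rot: [3.136, -0.008, -0.114]
force: [0.3, 0.2, 0.2]
width: 0.0493
```

```bash
python3 - <<'E'
from h import *
r=snap("p8")
t=arm.get_state(); 
cv2.imwrite("pics/p8.png",np.hstack([cv2.resize(r["scene"][215:315,180:280],(400,400),interpolation=cv2.INTER_CUBIC),cv2.resize(r["top"][200:300,380:480],(400,400),interpolation=cv2.INTER_CUBIC)]))
go([])
E
```

```text
t 11.2 tcp [ 0.4888 -0.2833  0.1728] yaw -6.5 w 0.046 f [0.3 0.9 0.2]
```

View pics/p8.png

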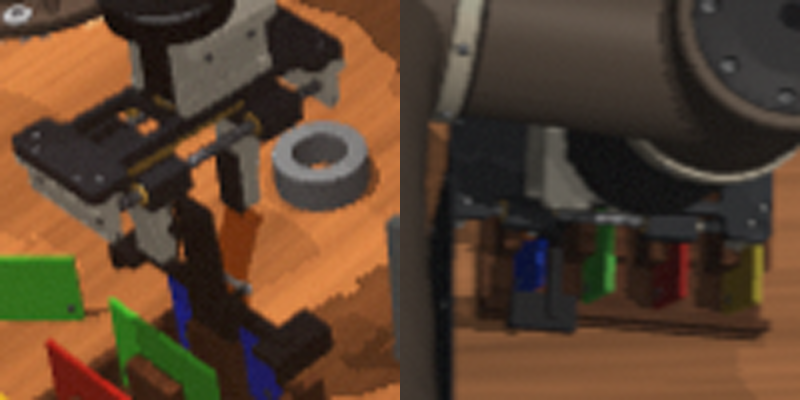

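Request:
jog_arm --motion '[[[0,0.004,0,0,0,0,0.045],[0,0.008,0,0,0,0,0.04],[0,0.008,0,0,0,0,0.034],[0,0.008,0,0,0,0,0.028],[0,0.008,0,0,0,0,0.022],[0,0.008,0,0,0,0,0.016],[0,0.008,0,0,0,0,0.01],[0,0.008,0,0,0,0,0.004]]]'

```text
t: 12.0
eef_pos: [0.4879, -0.2908, 0.1728]
ee_rot: [3.136, -0.008, -0.113]
force: [-0.4, 4.8, 2.3]
width: 0.0089
```

Request:
jog_arm --motion '[[[0,0,0,0,0,0,0.0],[0,0,0,0,0,0,0.0],[0,0,0,0,0,0,0.0]]]'

```text
t: 12.3
eef_pos: [0.488, -0.2905, 0.1728]
ee_rot: [3.137, -0.009, -0.113]
force: [0.2, 3.5, 2.6]
width: 0.0089
```

```bash
python3 - <<'E'
from h import *
r=snap("p9")
cv2.imwrite("pics/p9.png",np.hstack([cv2.resize(r["scene"][215:315,180:280],(400,400),interpolation=cv2.INTER_CUBIC),cv2.resize(r["top"][200:300,380:480],(400,400),interpolation=cv2.INTER_CUBIC)]))
go([])
E
```

```text
t 12.4 tcp [ 0.488  -0.2906  0.1728] yaw -6.5 w 0.0089 f [-0.9  3.9  2.2]
```

View pics/p9.png

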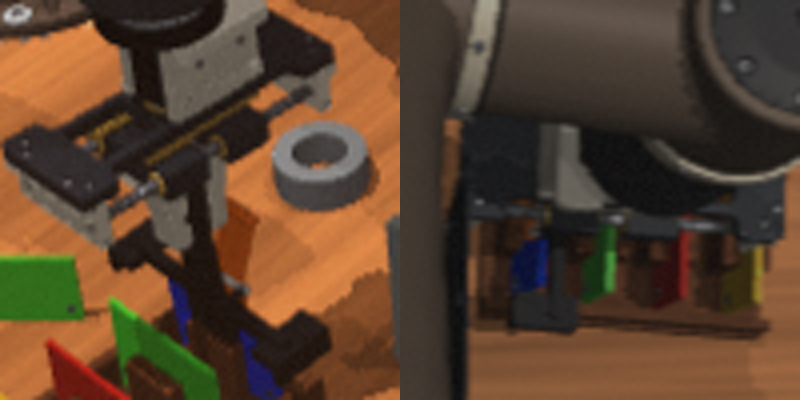

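Request:
jog_arm --motion '[[[0,-0.002,0,0,0,0,0.0],[0,-0.004,0,0,0,0,0.0],[0,-0.005,0,0,0,0,0.0],[0,-0.005,0,0,0,0,0.0]]]'

```text
t: 12.8
eef_pos: [0.4887, -0.2857, 0.1731]
ee_rot: [3.136, -0.009, -0.113]
force: [-1.3, 2.6, 4.5]
width: 0.0084
```

Request:
jog_arm --motion '[[[0,-0.001,-0.003,0,0,0,0.0],[0,-0.002,-0.007,0,0,0,0.0],[0,-0.002,-0.012,0,0,0,0.0],[0,-0.002,-0.018,0,0,0,0.0],[0,-0.002,-0.018,0,0,0,0.0]]]'

```text
t: 13.3
eef_pos: [0.489, -0.2838, 0.1921]
ee_rot: [3.136, -0.01, -0.113]
force: [-0.5, 1.3, -0.8]
width: 0.0073
```

```bash
python3 - <<'E'
from h import *
r=snap("p10")
cv2.imwrite("pics/p10.png",np.hstack([cv2.resize(r["scene"][215:315,180:280],(400,400),interpolation=cv2.INTER_CUBIC),cv2.resize(r["top"][200:300,380:480],(400,400),interpolation=cv2.INTER_CUBIC)]))
go([])
E
```

```text
t 13.4 tcp [ 0.4889 -0.2837  0.1915] yaw -6.48 w 0.0077 f [ 0.6  1.2 -1. ]
```

View pics/p10.png

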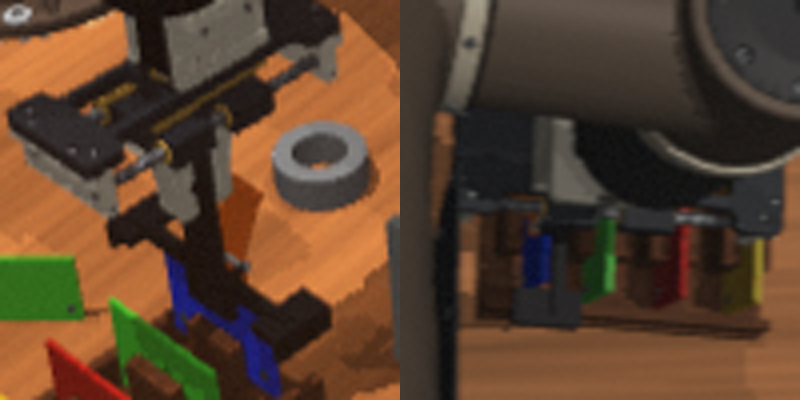

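Request:
jog_arm --motion '[[[0,-0.0005,-0.01,0,0,0,0.0],[0,-0.001,-0.02,0,0,0,0.0],[0,-0.001,-0.035,0,0,0,0.0],[0,-0.001,-0.05,0,0,0,0.0],[0,-0.001,-0.065,0,0,0,0.0],[0,-0.001,-0.085,0,0,0,0.0],[0,-0.001,-0.105,0,0,0,0.0],[0,-0.001,-0.115,0,0,0,0.0]]]'

```text
t: 14.2
eef_pos: [0.4886, -0.2826, 0.3095]
ee_rot: [3.135, -0.013, -0.113]
force: [0.0, 0.8, -1.3]
width: 0.0077
```

```bash
python3 - <<'E'
from h import *
r=snap("p11")
cv2.imwrite("pics/p11.png",np.hstack([cv2.resize(r["scene"][170:310,180:320],(400,400),interpolation=cv2.INTER_CUBIC),cv2.resize(r["top"][200:300,380:480],(400,400),interpolation=cv2.INTER_CUBIC)]))
go([])
E
```

```text
t 14.3 tcp [ 0.4887 -0.2824  0.3086] yaw -6.48 w 0.0078 f [-0.7 -0.  -2.9]
```

View pics/p11.png

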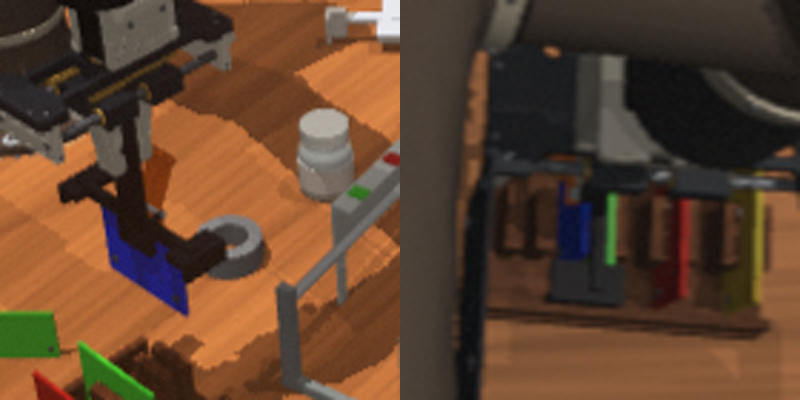

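```bash
python3 - <<'E'
from h import *
F=(np.radians(4.254),np.array([.6152,.0178]),0)
print(toF(F,(.6237,-.1015)))
w=toW(F,(0.000,-.141)); print(w)
go([(*w,.31,4.25)])
E
```

```text
[-0.00037287 -0.11960184]
[ 0.62565911 -0.12281155]
t 14.3 tcp [ 0.4887 -0.2824  0.3086] yaw -6.48 w 0.0078 f [-0.7 -0.  -2.9]
shift [0.1181, -0.174, -0.0009] turn [0.4, -0.7, -10.7] len 0.21
```

Request:
jog_arm --motion '[[[0.015,-0.02,0,0,0,-1,0.0],[0.033,-0.047,0,0,0,-3,0.0],[0.05,-0.075,0,0,0,-5,0.0],[0.068,-0.102,0,0,-0.2,-7,0.0],[0.086,-0.128,0,0,-0.2,-9,0.0],[0.102,-0.152,0,0,-0.2,-10,0.0],[0.113,-0.168,0,0,-0.2,-10.7,0.0],[0.118,-0.174,0,0,-0.2,-10.7,0.0]]]'

```text
t: 15.1
eef_pos: [0.6262, -0.1215, 0.3078]
ee_rot: [3.133, -0.007, 0.075]
force: [-0.7, -0.4, -2.1]
width: 0.0078
```

```bash
python3 - <<'E'
from h import *
r=snap("p12"); s=arm.get_state(); R=Ro.from_euler("z",4.25,degrees=True)
o=s["eef_pos"]+R.apply([0,.006,0])-[0,0,.082]
ex=[o+R.apply([dx,0,-.004-z]) for dx in(-.05,.05) for z in (0,.075)]
cv2.imwrite("pics/p12.png",np.hstack([overlay(r["scene"],"scene",o,4.25,(240,380,170,310),2.8,ex),overlay(r["top"],"top",o,4.25,(310,410,150,250),3.9,ex)[:392]]))
go([])
E
```

```text
Traceback (most recent call last):
ValueError: all the input array dimensions except for the concatenation axis must match exactly, but along dimension 0, the array at index 0 has size 392 and the array at index 1 has size 390
```

```bash
cat >> h.py <<'E'
def ov(tag,o,yaw,sb,tb,ex=[],new=True):
    r=snap(tag) if new else {n:cv2.imread(f"pics/{n}_{tag}.png") for n in("scene","top")}
    out=[]
    for n,b in(("scene",sb),("top",tb)):
        c=overlay(r[n],n,o,yaw,b,400/(b[1]-b[0]),ex); z=np.zeros((400,400,3),np.uint8); h=min(400,c.shape[0]);w=min(400,c.shape[1]); z[:h,:w]=c[:h,:w]; out.append(z)
    cv2.imwrite(f"pics/{tag}.png",np.hstack(out))
E
python3 - <<'E'
from h import *
s=arm.get_state(); R=Ro.from_euler("z",4.25,degrees=True)
o=s["eef_pos"]+R.apply([0,.006,0])-[0,0,.082]
ex=[o+R.apply([dx,0,-.004-z]) for dx in(-.05,.05) for z in (0,.075)]
ov("p12",o,4.25,(240,380,170,310),(310,410,150,250),ex,False)
go([])
E
```

```text
t 15.2 tcp [ 0.6258 -0.1223  0.3081] yaw 4.25 w 0.0078 f [-1.   0.1 -2.6]
```

View pics/p12.png

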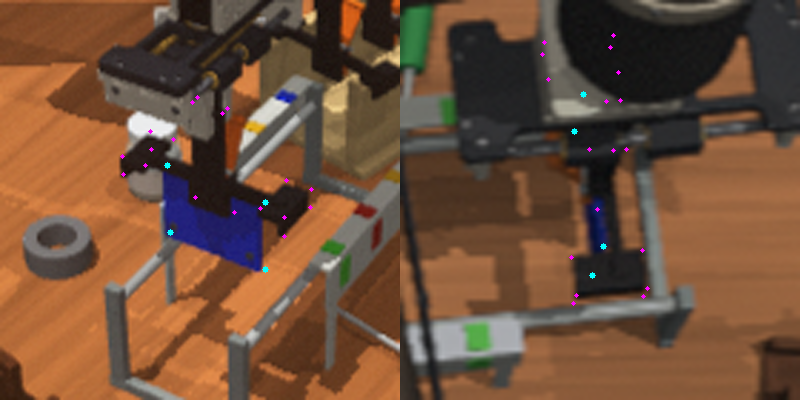

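Request:
jog_arm --motion '[[[0,0,0.015,0,0,0,0.0],[0,0,0.03,0,0,0,0.0],[0,0,0.045,0,0,0,0.0],[0,0,0.06,0,0,0,0.0],[0,0,0.075,0,0,0,0.0],[0,0,0.09,0,0,0,0.0],[0,0,0.098,0,0,0,0.0],[0,0,0.098,0,0,0,0.0]]]'

```text
t: 16.0
eef_pos: [0.6254, -0.1239, 0.209]
ee_rot: [3.133, -0.005, 0.073]
force: [-0.2, 0.0, -1.7]
width: 0.0076
```

```bash
python3 - <<'E'
from h import *
s=arm.get_state(); R=Ro.from_euler("z",4.25,degrees=True)
o=s["eef_pos"]+R.apply([0,.006,0])-[0,0,.082]
ex=[o+R.apply([dx,0,-.004-z]) for dx in(-.05,.05) for z in (0,.075)]
ov("p13",o,4.25,(260,360,220,320),(310,410,150,250),ex)
go([])
E
```

```text
t 16.1 tcp [ 0.6266 -0.1237  0.2108] yaw 4.23 w 0.008 f [-0.8 -0.5 -2.6]
```

View pics/p13.png

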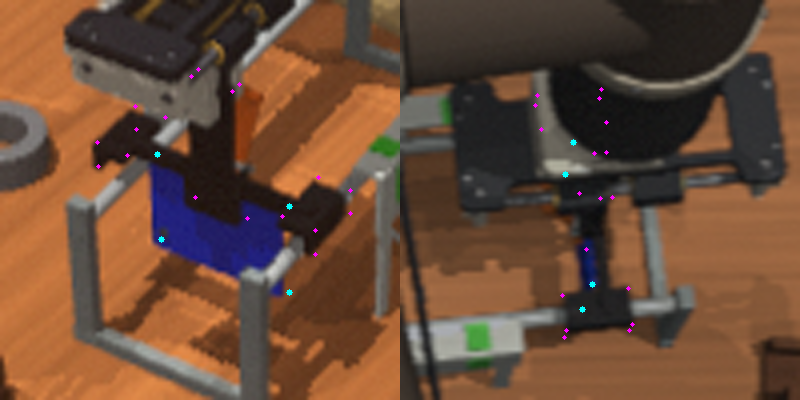

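Request:
jog_arm --motion '[[[0,0,0.006,0,0,0,0.0],[0,0,0.011,0,0,0,0.0],[0,0,0.015,0,0,0,0.0],[0,0,0.017,0,0,0,0.0],[0,0,0.017,0,0,0,0.0]]]'

```text
t: 16.6
eef_pos: [0.6265, -0.1238, 0.1933]
ee_rot: [3.133, -0.007, 0.074]
force: [-0.2, -1.1, -1.6]
width: 0.0079
```

Request:
jog_arm --motion '[[[0,0,0.001,0,0,0,0.0],[0,0,0.002,0,0,0,0.0],[0,0,0.002,0,0,0,0.0]]]'

```text
t: 16.9
eef_pos: [0.6268, -0.1239, 0.1924]
ee_rot: [3.132, -0.008, 0.074]
force: [-1.7, -0.2, 4.6]
width: 0.0076
```

Request:
jog_arm --motion '[[[0,0,0,0,0,0,0.012],[0,0,0,0,0,0,0.02],[0,0,0,0,0,0,0.024],[0,0,0,0,0,0,0.024]]]'

```text
t: 17.3
eef_pos: [0.6268, -0.1239, 0.1923]
ee_rot: [3.132, -0.008, 0.074]
force: [0.4, 0.0, 0.3]
width: 0.023
```

```bash
python3 - <<'E'
from h import *
s=arm.get_state(); R=Ro.from_euler("z",4.25,degrees=True)
F=(np.radians(4.254),np.array([.6152,.0178]),0)
o=s["eef_pos"]+R.apply([0,.006,0])-[0,0,.082]
print(toF(F,s["eef_pos"]))
ov("p14",o,4.25,(260,360,220,320),(310,410,150,250),[])
w=toW(F,(0,.124)); go([(*w,.193,4.25)])
E
```

```text
[ 0.00109643 -0.14220167]
t 17.4 tcp [ 0.6268 -0.1239  0.1923] yaw 4.24 w 0.0239 f [-0.5  0.   0.2]
shift [-0.0011, -0.2662, -0.0031] turn [0.5, -0.4, -0.0] len 0.266
```

View pics/p14.png

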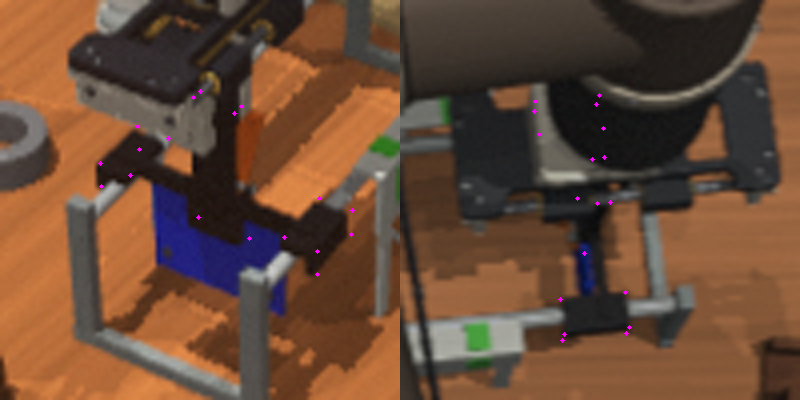

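Request:
jog_arm --motion '[[[0,0,0,0.5,-0.4,0,0.024],[0,0,0,0.5,-0.4,0,0.016],[0,0,0,0.5,-0.4,0,0.008],[0,0,0,0.5,-0.4,0,0.0],[0,0,0,0.5,-0.4,0,0.0],[0,0,0,0.5,-0.4,0,0.0]]]' --newtons 12

```text
t: 18.0
eef_pos: [0.6268, -0.1239, 0.1922]
ee_rot: [3.141, -0.001, 0.074]
force: [-0.3, 0.3, -0.9]
width: 0.0076
```

```bash
python3 - <<'E'
from h import *
F=(np.radians(4.254),np.array([.6152,.0178]),0)
s=arm.get_state(); x=toF(F,s["eef_pos"]); print(x)
w=toW(F,(x[0],.124)); go([(*w,.1925,4.25)])
E
```

```text
[ 0.00105303 -0.14220881]
t 18.0 tcp [ 0.6268 -0.1239  0.1922] yaw 4.24 w 0.0076 f [-0.3  0.3 -0.9]
shift [-0.0, -0.2662, -0.0004] turn [0.0, -0.0, -0.0] len 0.266
```

Request:
jog_arm --motion '[[[0,-0.01,0,0,0,0,0.0],[0,-0.025,0,0,0,0,0.0],[0,-0.042,0,0,0,0,0.0],[0,-0.06,0,0,0,0,0.0],[0,-0.078,0,0,0,0,0.0],[0,-0.095,0,0,0,0,0.0],[0,-0.11,0,0,0,0,0.0],[0,-0.11,0,0,0,0,0.0]]]'

```text
t: 18.8
eef_pos: [0.6199, -0.0166, 0.1947]
ee_rot: [3.134, -0.003, 0.076]
force: [4.7, -23.8, 5.1]
width: 0.0581
```

```bash
python3 - <<'E'
from h import *
F=(np.radians(4.254),np.array([.6152,.0178]),0)
s=arm.get_state(); x=toF(F,s["eef_pos"]); print(x)
ov("p15",[0,0,0],0,(260,400,180,320),(240,390,140,290))
w=toW(F,(0.001,.124)); go([(*w,.1925,4.25)])
E
```

```text
[ 0.00215826 -0.03462659]
t 18.9 tcp [ 0.62   -0.0177  0.1946] yaw 4.34 w 0.0555 f [  4.9 -22.9   6.1]
shift [-0.001, -0.1597, 0.0009] turn [0.4, -0.2, 0.1] len 0.16
```

View pics/p15.png

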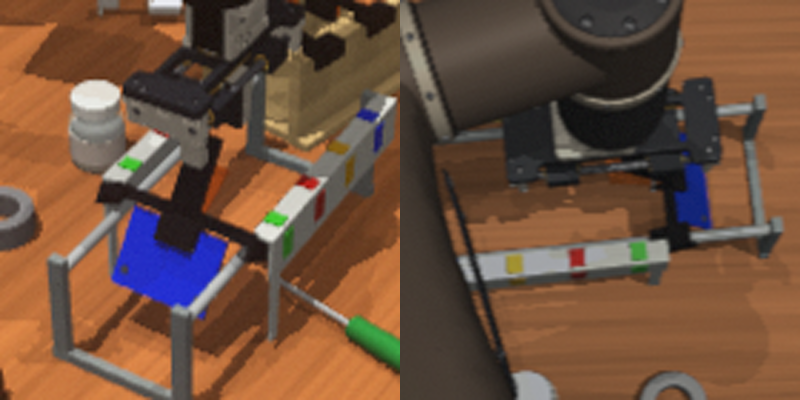

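Request:
jog_arm --motion '[[[0,0.004,0,0,0,0,0.056],[0,0.01,0,0,0,0,0.056],[0,0.016,0,0,0,0,0.056],[0,0.022,0,0,0,0,0.056],[0,0.022,0,0,0,0,0.056],[0,0.022,0,0,0,0,0.056]]]'

```text
t: 19.5
eef_pos: [0.6216, -0.0395, 0.1945]
ee_rot: [3.134, -0.003, 0.075]
force: [1.5, -0.7, 1.3]
width: 0.0561
```

```bash
python3 - <<'E'
from h import *
F=(np.radians(4.254),np.array([.6152,.0178]),0)
s=arm.get_state(); x=toF(F,s["eef_pos"]); print(x)
ov("p16",[0,0,0],0,(260,400,180,320),(240,390,140,290))
go([])
E
```

```text
[ 0.00209741 -0.05759423]
t 19.6 tcp [ 0.6216 -0.0394  0.1946] yaw 4.34 w 0.0561 f [-0.4 -0.3 -0.2]
```

View pics/p16.png

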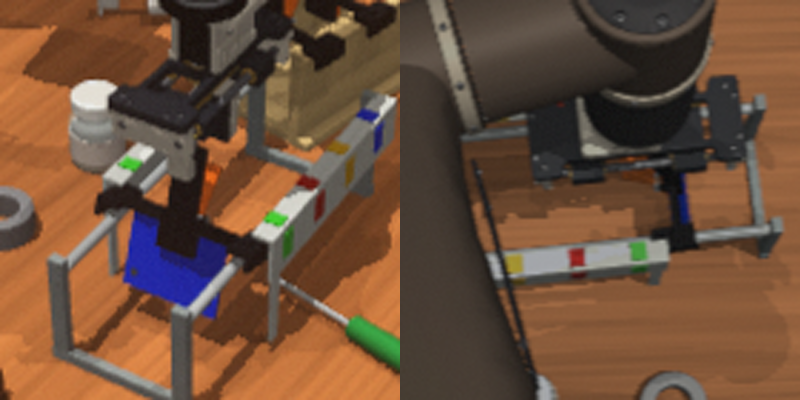

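Request:
jog_arm --motion '[[[0,0.006,0,0,0,0,0.065],[0,0.012,0,0,0,0,0.075],[0,0.015,0,0,0,0,0.08],[0,0.015,0,0,0,0,0.08]]]'

```text
t: 20.0
eef_pos: [0.6227, -0.0548, 0.1946]
ee_rot: [3.134, -0.003, 0.075]
force: [0.7, -0.3, 0.6]
width: 0.0788
```

```bash
python3 - <<'E'
from h import *
F=(np.radians(4.254),np.array([.6152,.0178]),0)
s=arm.get_state(); x=toF(F,s["eef_pos"]); print(x)
w=toW(F,(0,-.1)); 
ov("p17",[*w,.110],4.25,(260,360,220,320),(300,400,150,250))
go([])
E
```

```text
[ 0.00205856 -0.07295606]
t 20.1 tcp [ 0.6227 -0.0544  0.1946] yaw 4.32 w 0.0796 f [ 0.  -0.6 -0.6]
```

View pics/p17.png

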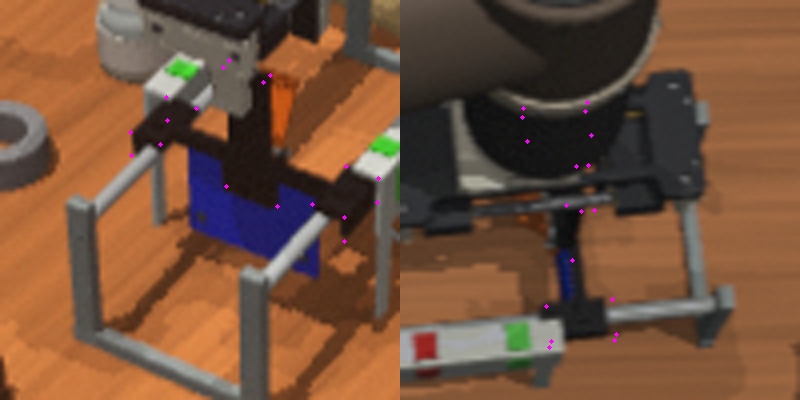

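Request:
jog_arm --motion '[[[0,0.012,0,0.2,0,0,0.08],[0,0.025,0.001,0.4,-0.1,0,0.07],[0,0.033,0.002,0.4,-0.2,0,0.055],[0,0.033,0.002,0.4,-0.2,0,0.04],[0,0.033,0.002,0.4,-0.2,0,0.025],[0,0.033,0.002,0.4,-0.2,0,0.015],[0,0.033,0.002,0.4,-0.2,0,0.005],[0,0.033,0.002,0.4,-0.2,0,0.0]]]' --newtons 20

```text
t: 20.9
eef_pos: [0.6252, -0.087, 0.1929]
ee_rot: [3.141, 0.0, 0.076]
force: [0.1, 0.5, -0.3]
width: 0.0294
```

Request:
jog_arm --motion '[[[0,0.033,0,0,0,0,0.0]]]'

```text
t: 21.0
eef_pos: [0.628, -0.1143, 0.1926]
ee_rot: [-3.136, -0.001, 0.079]
force: [-3.7, 40.9, 6.8]
width: 0.0443
```

I repeated a shift by mistake: it counts from the new pose, so it pushed the carrier about 27 mm too far toward −y. I'll relieve the force and look.

Request:
jog_arm --motion '[[[0,-0.01,0,0,0,0,0.05],[0,-0.02,0,0,0,0,0.055],[0,-0.02,0,0,0,0,0.06]]]'

```text
t: 21.3
eef_pos: [0.6263, -0.0929, 0.1928]
ee_rot: [-3.137, -0.001, 0.08]
force: [-0.1, -0.4, 0.7]
width: 0.0576
```

```bash
python3 - <<'E'
from h import *
F=(np.radians(4.254),np.array([.6152,.0178]),0)
s=arm.get_state(); x=toF(F,s["eef_pos"]); print(x)
w=toW(F,(0,-.1)); 
ov("p18",[*w,.110],4.25,(260,360,220,320),(300,400,150,250))
go([])
E
```

```text
[ 0.00282381 -0.11123871]
t 21.4 tcp [ 0.6263 -0.0937  0.1928] yaw 4.6 w 0.0593 f [-0.5 -0.2 -0.8]
```

View pics/p18.png

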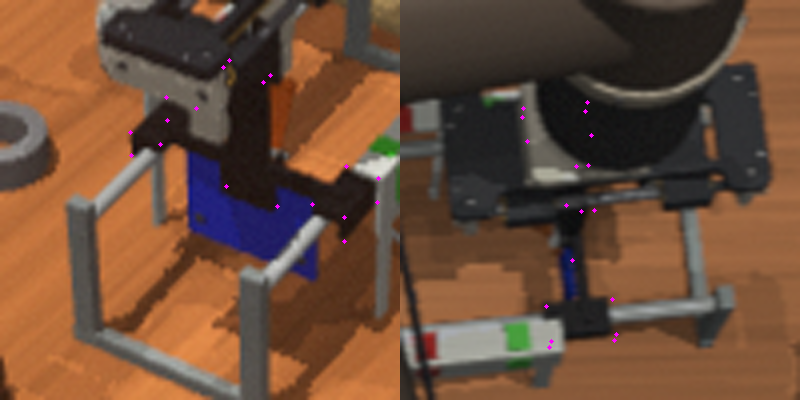

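Request:
jog_arm --motion '[[[0,-0.003,0,-0.3,0,0.3,0.05],[0,-0.003,0,-0.3,0,0.3,0.035],[0,-0.003,0,-0.3,0,0.3,0.025],[0,-0.003,0,-0.3,0,0.3,0.015],[0,-0.003,0,-0.3,0,0.3,0.005],[0,-0.003,0,-0.3,0,0.3,0.0],[0,-0.003,0,-0.3,0,0.3,0.0],[0,-0.003,0,-0.3,0,0.3,0.0]]]'

```text
t: 22.2
eef_pos: [0.626, -0.0908, 0.1928]
ee_rot: [3.141, -0.001, 0.075]
force: [0.3, -2.6, -1.8]
width: 0.0081
```

```bash
python3 - <<'E'
from h import *
F=(np.radians(4.254),np.array([.6152,.0178]),0)
s=arm.get_state(); x=toF(F,s["eef_pos"]); print(x)
w=toW(F,(0,x[1]+.006)); 
ov("p19",[*w,.110],4.25,(260,360,220,320),(300,400,150,250))
w=toW(F,(.001,.124))
go([(*w,.193,4.25)])
E
```

```text
[ 0.00275524 -0.109113  ]
t 22.3 tcp [ 0.6258 -0.0908  0.1925] yaw 4.28 w 0.0079 f [-0.6  0.  -1.4]
shift [-0.0014, -0.233, -0.0006] turn [0.0, -0.0, 0.0] len 0.233
```

View pics/p19.png

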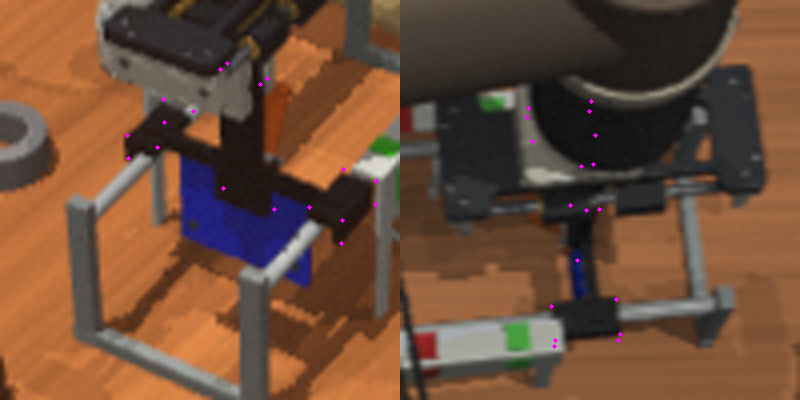

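Pinched upright at rail y ≈ -0.103. Slide in small steps.

Request:
jog_arm --motion '[[[0,-0.005,0,0,0,0,0.0],[0,-0.012,0,0,0,0,0.0],[0,-0.02,0,0,0,0,0.0],[0,-0.028,0,0,0,0,0.0],[0,-0.035,0,0,0,0,0.0],[0,-0.035,0,0,0,0,0.0]]]'

```text
t: 22.9
eef_pos: [0.6231, -0.0544, 0.1925]
ee_rot: [-3.141, -0.001, 0.076]
force: [0.6, 0.5, -0.2]
width: 0.0077
```

Request:
jog_arm --motion '[[[0,-0.01,0,0,0,0,0.0],[0,-0.025,0,0,0,0,0.0],[0,-0.04,0,0,0,0,0.0],[0,-0.055,0,0,0,0,0.0],[0,-0.07,0,0,0,0,0.0],[0,-0.085,0,0,0,0,0.0],[0,-0.1,0,0,0,0,0.0],[0,-0.1,0,0,0,0,0.0]]]'

```text
t: 23.7
eef_pos: [0.6155, 0.0477, 0.1924]
ee_rot: [-3.141, -0.001, 0.078]
force: [-1.1, 2.1, 3.2]
width: 0.0079
```

```bash
python3 - <<'E'
from h import *
F=(np.radians(4.254),np.array([.6152,.0178]),0)
w=toW(F,(.001,.124))
go([(*w,.1925,4.25)])
E
```

```text
t 23.7 tcp [0.6155 0.0477 0.1924] yaw 4.45 w 0.0079 f [-1.1  2.1  3.2]
shift [-0.0012, -0.0942, 0.0] turn [-0.1, -0.0, 0.2] len 0.094
```

Request:
jog_arm --motion '[[[0,-0.012,0,0,0,0,0.0],[0,-0.027,0,0,0,0,0.0],[0,-0.042,0,0,0,0,0.0],[-0.0005,-0.057,0,0,0,0.2,0.0],[-0.001,-0.072,0,0,0,0.2,0.0],[-0.001,-0.085,0,0,0,0.2,0.0],[-0.001,-0.094,0,0,0,0.2,0.0],[-0.001,-0.094,0,0,0,0.2,0.0]]]'

```text
t: 24.5
eef_pos: [0.6071, 0.143, 0.1924]
ee_rot: [-3.14, -0.001, 0.075]
force: [-1.4, 0.7, 4.5]
width: 0.0076
```

Request:
jog_arm --motion '[[[0,0,0,0,0,0,0.01],[0,0,0,0,0,0,0.016],[0,0,0,0,0,0,0.022],[0,0,0,0,0,0,0.024],[0,0,-0.015,0,0,0,0.024],[0,0,-0.035,0,0,0,0.03],[0,0,-0.055,0,0,0,0.04],[0,0,-0.08,0,0,0,0.06]]]'

```text
t: 25.3
eef_pos: [0.6066, 0.1425, 0.2724]
ee_rot: [-3.14, 0.0, 0.075]
force: [1.2, -0.7, 0.2]
width: 0.0409
```

```bash
python3 - <<'E'
from h import *
F=(np.radians(4.254),np.array([.6152,.0178]),0)
w=toW(F,(.0,.130))
ov("p20",[*w,.110],4.25,(280,400,160,280),(230,350,150,270))
go([])
E
```

```text
t 25.4 tcp [0.6087 0.1431 0.2763] yaw 4.32 w 0.0483 f [0.8 0.9 0.8]
```

View pics/p20.png

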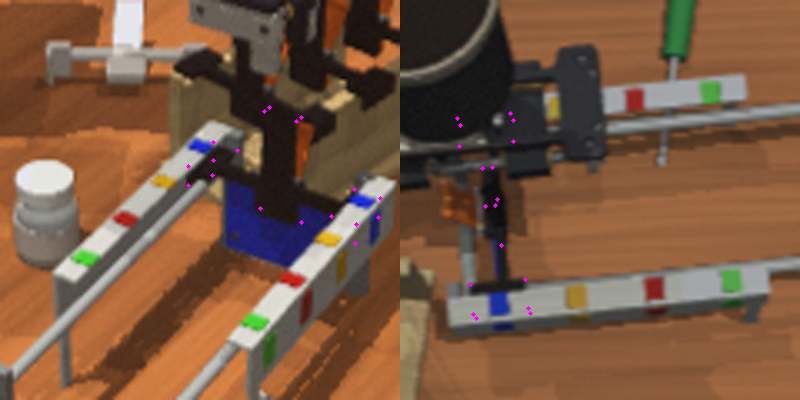

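```bash
python3 - <<'E'
from h import *
ov("p21",(.5039,.2604,.110),-7.4,(310,430,120,240),(120,250,180,310))
R=Ro.from_euler("z",-7.4,degrees=True)
g=np.array([.504,.2604,0])+R.apply([0,.014,0]); print(g)
go([(*g[:2],.29,-7.4),(*g[:2],.168,-7.4)])
E
```

```text
[0.50580314 0.2742834  0.        ]
t 25.5 tcp [0.6072 0.1428 0.2729] yaw 4.29 w 0.0557 f [ 0.8  0.2 -1.1]
shift [-0.0912, -0.1387, -0.017] turn [-0.2, -0.1, 11.7] len 0.167
shift [-0.0914, -0.1384, 0.105] turn [-0.2, -0.1, 11.7] len 0.196
```

View pics/p21.png

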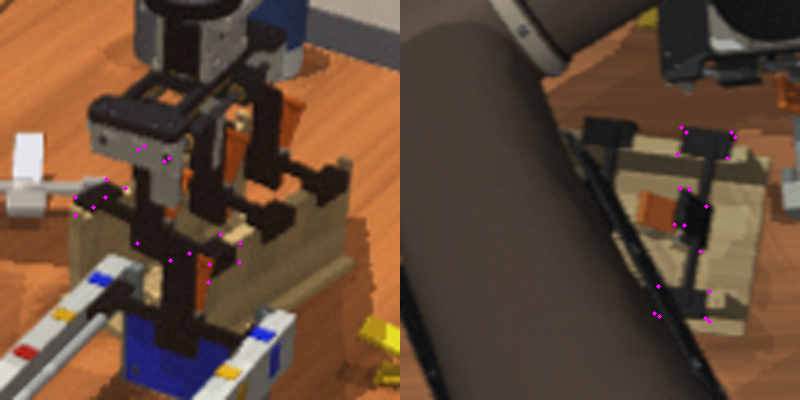

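Request:
jog_arm --motion '[[[-0.01,-0.015,-0.005,0,0,1,0.068],[-0.025,-0.04,-0.017,0,0,3,0.068],[-0.045,-0.07,-0.017,0,0,6,0.068],[-0.065,-0.1,-0.017,0,0,9,0.068],[-0.08,-0.125,-0.017,-0.2,-0.1,11,0.068],[-0.0912,-0.1387,-0.017,-0.2,-0.1,11.7,0.068],[-0.0912,-0.1387,-0.017,-0.2,-0.1,11.7,0.068]]]' --newtons 25

```text
t: 26.2
eef_pos: [0.5042, 0.2755, 0.2891]
ee_rot: [3.14, 0.001, -0.127]
force: [-0.6, -0.6, 0.1]
width: 0.0679
```

```bash
python3 - <<'E'
from h import *
ov("p22",(.5039,.2604,.110),-7.4,(310,430,110,230),(120,250,180,310))
go([(.5058,.2743,.168,-7.4)])
E
```

```text
t 26.3 tcp [0.5054 0.2742 0.2893] yaw -7.34 w 0.0677 f [-0.8  0.   0.1]
shift [0.0005, -0.0004, 0.1213] turn [0.1, 0.0, 0.1] len 0.121
```

View pics/p22.png

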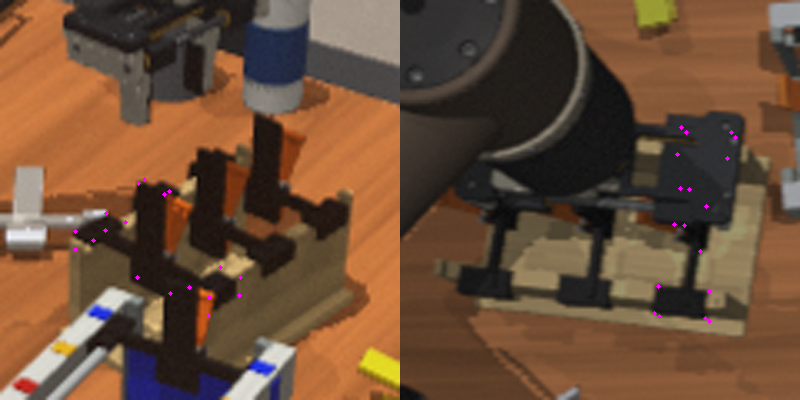

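Request:
jog_arm --motion '[[[0,0,0.03,0,0,0,0.068],[0,0,0.06,0,0,0,0.068],[0,0,0.09,0,0,0,0.068],[0,0,0.11,0,0,0,0.068],[0,0,0.12,0,0,0,0.068],[0,0,0.122,0,0,0,0.068],[0,0,0.122,0,0,0,0.068]]]'

```text
t: 27.0
eef_pos: [0.5059, 0.2738, 0.1677]
ee_rot: [3.14, 0.0, -0.128]
force: [0.3, 0.8, -0.1]
width: 0.0682
```

Request:
jog_arm --motion '[[[0,0,0,0,0,0,0.06],[0,0,0,0,0,0,0.05],[0,0,0,0,0,0,0.044],[0,0,0,0,0,0,0.038],[0,0,0,0,0,0,0.032],[0,0,0,0,0,0,0.026],[0,0,0,0,0,0,0.015],[0,0,0,0,0,0,0.015]]]'

```text
t: 27.8
eef_pos: [0.506, 0.2705, 0.1718]
ee_rot: [3.135, -0.001, -0.128]
force: [-8.6, -16.0, 32.2]
width: 0.0273
```

Request:
jog_arm --motion '[[[0,0,0,0,0,0,0.015],[0,0,0,0,0,0,0.015],[0,0,0,0,0,0,0.015]]]'

```text
t: 28.1
eef_pos: [0.5061, 0.2705, 0.1722]
ee_rot: [3.135, -0.002, -0.128]
force: [-2.1, -2.8, 5.1]
width: 0.0204
```

```bash
python3 - <<'E'
from h import *
s=arm.get_state(); R=Ro.from_euler("z",-7.4,degrees=True); p=s["eef_pos"]
o=p-R.apply([0,.0005,0]); o[2]=.110
ov("p23",o,-7.4,(310,430,110,230),(120,250,180,310))
go([])
E
```

```text
t 28.2 tcp [0.5061 0.2705 0.1721] yaw -7.3 w 0.0204 f [-2.5 -2.1  6.4]
```

View pics/p23.png

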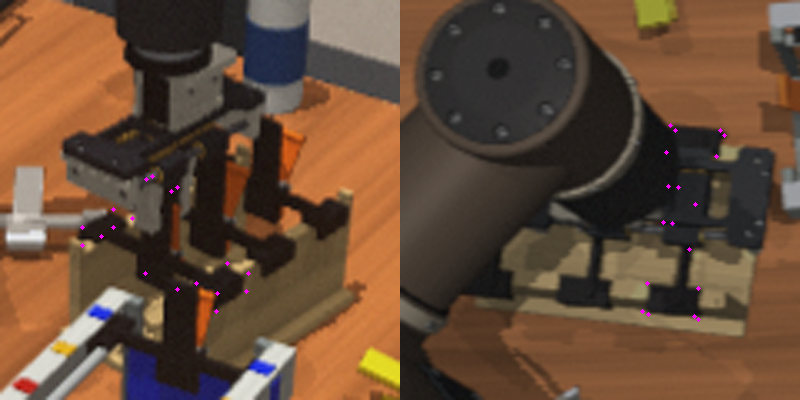

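Request:
jog_arm --motion '[[[0,0,-0.01,0,0,0,0.015],[0,0,-0.03,0,0,0,0.015],[0,0,-0.055,0,0,0,0.015],[0,0,-0.08,0,0,0,0.015],[0,0,-0.105,0,0,0,0.015],[0,0,-0.13,0,0,0,0.015],[0,0,-0.135,0,0,0,0.015]]]'

```text
t: 28.9
eef_pos: [0.507, 0.2725, 0.3104]
ee_rot: [3.138, -0.005, -0.127]
force: [0.4, 0.6, -1.1]
width: 0.0207
```

```bash
python3 - <<'E'
from h import *
go([(.4718,-.4258,.30,-6.5)])
E
```

```text
t 28.9 tcp [0.507  0.2725 0.3104] yaw -7.26 w 0.0207 f [ 0.4  0.6 -1.1]
shift [0.0533, 0.6971, 0.0129] turn [0.2, -0.3, -0.8] len 0.699
```

Request:
jog_arm --motion '[[[0.001,0.015,0,0,0,0,0.015],[0.003,0.045,0,0,0,0,0.015],[0.006,0.08,0,0,0,0,0.015],[0.009,0.12,0,0,0,0,0.015],[0.012,0.16,0,0,0,0,0.015],[0.015,0.2,0,0,0,0,0.015],[0.018,0.24,0,0,0,0,0.015],[0.021,0.27,0,0,0,0,0.015]]]'

```text
t: 29.7
eef_pos: [0.4923, -0.0004, 0.3103]
ee_rot: [3.138, -0.003, -0.127]
force: [0.1, 1.1, -0.6]
width: 0.0201
```

Request:
jog_arm --motion '[[[0.003,0.035,0,0,0,0,0.015],[0.006,0.075,0,0,0,0,0.015],[0.009,0.115,0,0,0,0,0.015],[0.012,0.155,0,0,0,0,0.015],[0.015,0.195,0,0,0,0,0.015],[0.018,0.235,0,0,0,0,0.015],[0.021,0.27,0,0,0,0,0.015],[0.023,0.29,0,0,0,0,0.015]]]'

```text
t: 30.5
eef_pos: [0.4768, -0.2933, 0.3099]
ee_rot: [3.138, -0.001, -0.129]
force: [0.9, 0.8, -2.1]
width: 0.0204
```

```bash
python3 - <<'E'
from h import *
go([(.4718,-.4258,.29,-6.5)])
E
```

```text
t 30.5 tcp [ 0.4768 -0.2933  0.3099] yaw -7.4 w 0.0204 f [ 0.9  0.8 -2.1]
shift [0.0121, 0.132, 0.0203] turn [0.2, -0.0, -0.9] len 0.134
```

Request:
jog_arm --motion '[[[0.003,0.035,0,0,0,-0.3,0.015],[0.006,0.07,0,0,0,-0.6,0.015],[0.01,0.105,0,0,0,-0.9,0.015],[0.012,0.125,0.01,0,0,-0.9,0.015],[0.0121,0.132,0.02,0,0,-0.9,0.015],[0.0121,0.132,0.05,0,0,-0.9,0.015],[0.0121,0.132,0.08,0,0,-0.9,0.015],[0.0121,0.132,0.08,0,0,-0.9,0.015]]]'

```text
t: 31.3
eef_pos: [0.469, -0.4239, 0.2247]
ee_rot: [-3.14, 0.008, -0.114]
force: [-0.1, 0.9, -2.6]
width: 0.0207
```

```bash
python3 - <<'E'
from h import *
s=arm.get_state(); R=Ro.from_euler("z",-6.5,degrees=True); p=s["eef_pos"]
o=p-R.apply([0,.004,.062])
q=np.array([.4718,-.4253,.087]); ex=[q+R.apply([d,0,0]) for d in (-.05,.05)]
ov("p24",o,-6.5,(150,250,250,350),(400,500,210,310),ex)
go([(.4718,-.4258,.157,-6.5)])
E
```

```text
t 31.4 tcp [ 0.4714 -0.4257  0.2301] yaw -6.47 w 0.0206 f [ 0.1  0.  -0.5]
shift [0.0005, -0.0002, 0.0731] turn [0.2, 0.1, 0.0] len 0.073
```

View pics/p24.png

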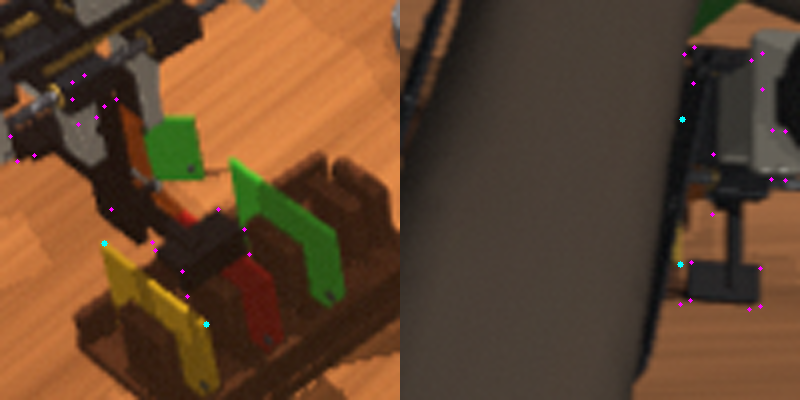

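Request:
jog_arm --motion '[[[0,0,0.02,0,0,0,0.015],[0,0,0.04,0,0,0,0.015],[0,0,0.05,0,0,0,0.015],[0.0005,0,0.058,0,0,0,0.015],[0.0005,0,0.065,0,0,0,0.015],[0.0005,0,0.071,0,0,0,0.015],[0.0005,0,0.071,0,0,0,0.015]]]'

```text
t: 32.1
eef_pos: [0.4716, -0.4258, 0.1586]
ee_rot: [3.139, 0.002, -0.113]
force: [-0.0, 0.1, -1.2]
width: 0.0203
```

```bash
python3 - <<'E'
from h import *
s=arm.get_state(); R=Ro.from_euler("z",-6.5,degrees=True); p=s["eef_pos"]
o=p-R.apply([0,.004,.062])
q=np.array([.4718,-.4253,.087]); ex=[q+R.apply([d,0,0]) for d in (-.05,.05)]
ov("p25",o,-6.5,(160,230,270,340),(400,500,210,310),ex)
go([(.4718,-.4258,.154,-6.5)])
E
```

```text
t 32.2 tcp [ 0.472  -0.4261  0.1594] yaw -6.47 w 0.0205 f [ 0.4 -0.1 -0.8]
shift [-0.0002, -0.0003, 0.0054] turn [0.2, 0.0, 0.0] len 0.005
```

View pics/p25.png

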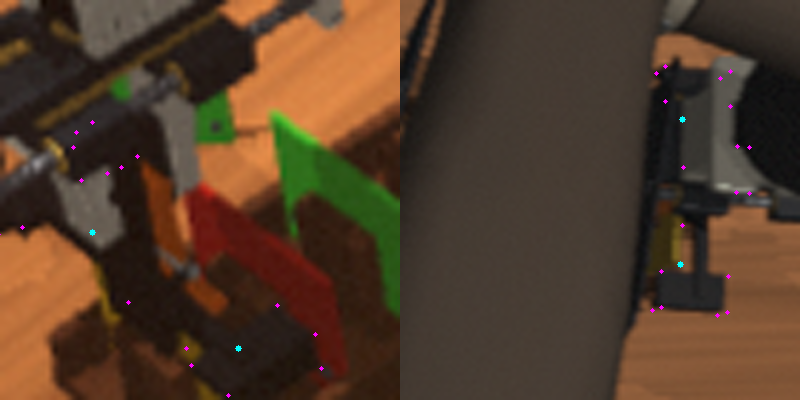

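Request:
jog_arm --motion '[[[0,0,0.002,0,0,0,0.015],[0,0,0.004,0,0,0,0.015],[0,0,0.0055,0,0,0,0.015],[0,0,0.0055,0,0,0,0.015]]]'

```text
t: 32.6
eef_pos: [0.4718, -0.4261, 0.1537]
ee_rot: [3.138, 0.001, -0.113]
force: [0.0, 0.5, -1.6]
width: 0.0205
```

Request:
jog_arm --motion '[[[0,0,0.0015,0,0,0,0.015],[0,0,0.0015,0,0,0,0.015]]]'

```text
t: 32.8
eef_pos: [0.472, -0.4265, 0.1529]
ee_rot: [3.138, 0.0, -0.113]
force: [-1.4, 0.1, 3.2]
width: 0.0204
```

Request:
jog_arm --motion '[[[0,-0.0015,0,0,0,0,0.0235],[0,-0.003,0,0,0,0,0.0265],[0,-0.005,0,0,0,0,0.0305],[0,-0.007,0,0,0,0,0.0345],[0,-0.009,0,0,0,0,0.0385],[0,-0.011,0,0,0,0,0.0425],[0,-0.012,0,0,0,0,0.046],[0,-0.012,0,0,0,0,0.05]]]'

```text
t: 33.6
eef_pos: [0.4735, -0.4145, 0.153]
ee_rot: [3.137, 0.0, -0.112]
force: [0.3, -0.1, 0.6]
width: 0.0478
```

Request:
jog_arm --motion '[[[0,0,0,0,0,0,0.06],[0,0,0,0,0,0,0.075],[0,0,-0.01,0,0,0,0.075],[0,0,-0.0195,0,0,0,0.075],[0,0.009,-0.0195,0,0,0,0.065],[0,0.018,-0.0195,0,0,0,0.055],[0,0.021,-0.0195,0,0,0,0.05],[0,0.021,-0.0195,0,0,0,0.05]]]' --newtons 30

```text
t: 34.4
eef_pos: [0.4707, -0.436, 0.1721]
ee_rot: [3.138, 0.001, -0.113]
force: [1.1, 0.2, -0.1]
width: 0.052
```

```bash
python3 - <<'E'
from h import *
s=arm.get_state(); R=Ro.from_euler("z",-6.5,degrees=True); p=s["eef_pos"]
o=p+R.apply([0,.006,-.082])
ov("p26",o,-6.5,(150,250,250,350),(400,500,210,310))
go([])
E
```

```text
t 34.5 tcp [ 0.4708 -0.4354  0.1721] yaw -6.47 w 0.0505 f [-0.2  0.2  0.2]
```

View pics/p26.png

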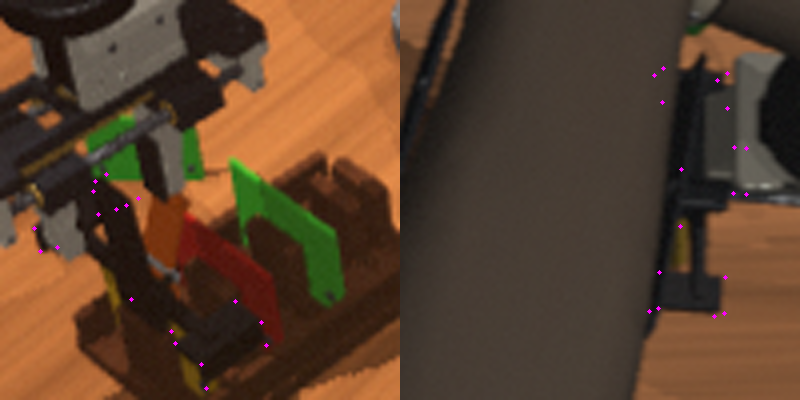

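Request:
jog_arm --motion '[[[0,0.004,0,0,0,0,0.045],[0,0.004,0,0,0,0,0.038],[0,0.004,0,0,0,0,0.03],[0,0.004,0,0,0,0,0.022],[0,0.004,0,0,0,0,0.014],[0,0.004,0,0,0,0,0.007],[0,0.004,0,0,0,0,0.0],[0,0.004,0,0,0,0,0.0]]]'

```text
t: 35.3
eef_pos: [0.4704, -0.4387, 0.1721]
ee_rot: [3.139, 0.001, -0.113]
force: [0.2, 4.6, 1.9]
width: 0.0089
```

Request:
jog_arm --motion '[[[0,0,0,0,0,0,0.0],[0,0,0,0,0,0,0.0]]]'

```text
t: 35.5
eef_pos: [0.4705, -0.4384, 0.1722]
ee_rot: [3.139, 0.001, -0.113]
force: [-1.1, 3.5, 2.1]
width: 0.0085
```

Request:
jog_arm --motion '[[[0,-0.003,0,0,0,0,0.0],[0,-0.006,0,0,0,0,0.0],[0,-0.007,-0.004,0,0,0,0.0],[0,-0.007,-0.01,0,0,0,0.0],[0,-0.007,-0.018,0,0,0,0.0],[0,-0.007,-0.018,0,0,0,0.0]]]'

```text
t: 36.1
eef_pos: [0.4718, -0.4319, 0.1916]
ee_rot: [3.138, -0.001, -0.113]
force: [0.1, -0.2, -1.9]
width: 0.008
```

Request:
jog_arm --motion '[[[0,0,-0.01,0,0,0,0.0],[0,0,-0.02,0,0,0,0.0],[0,0,-0.035,0,0,0,0.0],[0,0,-0.05,0,0,0,0.0],[0,0,-0.065,0,0,0,0.0],[0,0,-0.085,0,0,0,0.0],[0,0,-0.105,0,0,0,0.0],[0,0,-0.118,0,0,0,0.0]]]'

```text
t: 36.9
eef_pos: [0.4721, -0.4319, 0.3122]
ee_rot: [3.137, -0.003, -0.113]
force: [-0.2, 0.6, -1.2]
width: 0.008
```

```bash
python3 - <<'E'
from h import *
s=arm.get_state(); R=Ro.from_euler("z",-6.5,degrees=True); p=s["eef_pos"]
o=p+R.apply([0,.006,-.082])
ov("p27",o,-6.5,(150,290,180,320),(380,480,200,300))
F=(np.radians(4.254),np.array([.6152,.0178]),0)
w=toW(F,(0.001,-.145))
go([(*w,.31,4.25)])
E
```

```text
t 37.0 tcp [ 0.4724 -0.4321  0.3124] yaw -6.46 w 0.0078 f [-0.1  0.3 -2.6]
shift [0.1192, -0.3208, 0.0011] turn [0.3, -0.2, -10.7] len 0.342
```

View pics/p27.png

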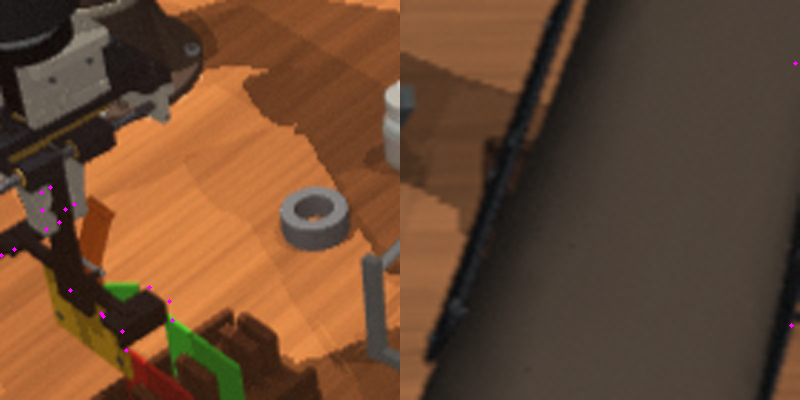

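Request:
jog_arm --motion '[[[0.006,-0.015,0,0,0,-0.5,0.0],[0.016,-0.045,0,0,0,-2,0.0],[0.03,-0.08,0,0,0,-3.5,0.0],[0.044,-0.118,0,0,0,-5,0.0],[0.058,-0.157,0,0,0,-6.5,0.0],[0.072,-0.195,0,0,0,-8,0.0],[0.086,-0.232,0,0,0,-9.5,0.0],[0.098,-0.265,0,0,0,-10.7,0.0]]]'

```text
t: 37.8
eef_pos: [0.6, -0.1772, 0.3102]
ee_rot: [3.136, -0.002, 0.076]
force: [1.2, -0.3, -2.6]
width: 0.0076
```

```bash
python3 - <<'E'
from h import *
F=(np.radians(4.254),np.array([.6152,.0178]),0)
w=toW(F,(0.001,-.145))
go([(*w,.31,4.25),(*w,.196,4.25)])
E
```

```text
t 37.8 tcp [ 0.6    -0.1772  0.3102] yaw 4.36 w 0.0076 f [ 1.2 -0.3 -2.6]
shift [0.0307, -0.0483, 0.0] turn [0.3, -0.1, 0.1] len 0.057
shift [0.0305, -0.0489, 0.114] turn [0.3, -0.1, 0.1] len 0.128
```

Request:
jog_arm --motion '[[[0.012,-0.018,0,0.1,0,0,0.0],[0.024,-0.038,0,0.2,0,0,0.0],[0.0305,-0.0485,0,0.2,0,0.1,0.0],[0.0305,-0.0489,0.015,0.2,0,0.1,0.0],[0.0305,-0.0489,0.035,0.2,0,0.1,0.0],[0.0305,-0.0489,0.055,0.2,0,0.1,0.0],[0.0305,-0.0489,0.075,0.2,0,0.1,0.0],[0.0305,-0.0489,0.088,0.2,0,0.1,0.0]]]'

```text
t: 38.6
eef_pos: [0.6258, -0.1266, 0.2198]
ee_rot: [3.14, 0.001, 0.074]
force: [-0.7, 1.6, -2.6]
width: 0.0078
```

```bash
python3 - <<'E'
from h import *
F=(np.radians(4.254),np.array([.6152,.0178]),0)
s=arm.get_state(); R=Ro.from_euler("z",4.25,degrees=True)
o=s["eef_pos"]+R.apply([0,.006,-.082])
ex=[o+R.apply([dx,0,-.004-z]) for dx in(-.05,.05) for z in (0,.075)]
ov("p28",o,4.25,(260,360,215,315),(310,410,150,250),ex)
w=toW(F,(0.001,-.145))
go([(*w,.196,4.25)])
E
```

```text
t 38.7 tcp [ 0.6255 -0.1266  0.2195] yaw 4.23 w 0.0078 f [-0.5 -0.6 -2.5]
shift [0.0015, 0.0002, 0.0235] turn [0.1, 0.1, -0.0] len 0.024
```

View pics/p28.png

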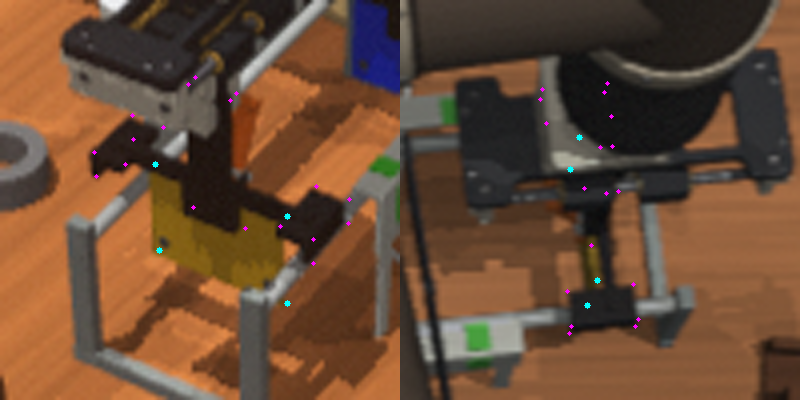

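Request:
jog_arm --motion '[[[0.001,0,0.008,0,0,0,0.0],[0.0015,0,0.016,0,0,0,0.0],[0.0015,0,0.022,0,0,0,0.0],[0.0015,0,0.025,0,0,0,0.0],[0.0015,0,0.026,0,0,0,0.0],[0.0015,0,0.026,0,0,0,0.0]]]'

```text
t: 39.3
eef_pos: [0.6271, -0.1265, 0.1936]
ee_rot: [3.14, 0.002, 0.074]
force: [0.4, 0.5, -1.5]
width: 0.0078
```

Request:
jog_arm --motion '[[[0,0,0.0015,0,0,0,0.0],[0,0,0.0025,0,0,0,0.0],[0,0,0.0025,0,0,0,0.0]]]'

```text
t: 39.6
eef_pos: [0.6272, -0.1266, 0.1914]
ee_rot: [3.14, 0.002, 0.074]
force: [0.6, -0.3, -2.0]
width: 0.0081
```

Request:
jog_arm --motion '[[[0,0,0.0015,0,0,0,0.0],[0,0,0.002,0,0,0,0.0]]]'

```text
t: 39.8
eef_pos: [0.6273, -0.1268, 0.1911]
ee_rot: [3.139, 0.0, 0.075]
force: [-5.2, 2.3, 10.7]
width: 0.0079
```

```bash
python3 - <<'E'
from h import *
s=arm.get_state(); R=Ro.from_euler("z",4.25,degrees=True)
o=s["eef_pos"]+R.apply([0,.006,0]); o[2]=.11
ex=[o+R.apply([dx,0,-.004-z]) for dx in(-.05,.05) for z in (0,.075)]
ov("p29",o,4.25,(260,360,215,315),(310,410,150,250),ex)
go([])
E
```

```text
t 39.9 tcp [ 0.6273 -0.1267  0.1911] yaw 4.27 w 0.0078 f [-4.4  1.4  8.6]
```

View pics/p29.png

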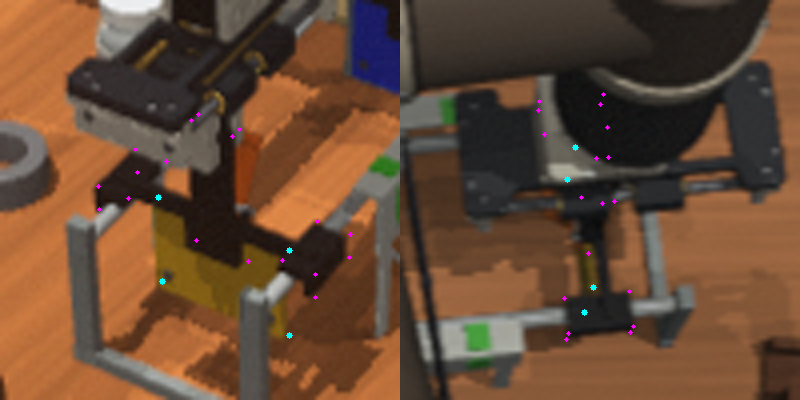

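Request:
jog_arm --motion '[[[0,0,-0.0005,0,0,0,0.012],[0,0,-0.001,0,0,0,0.018],[0,0,-0.001,0,0,0,0.018],[0,0,-0.001,0,0,0,0.01],[0,0,-0.001,0,0,0,0.0],[0,0,-0.001,0,0,0,0.0],[0,0,-0.001,0,0,0,0.0]]]' --newtons 25

```text
t: 40.6
eef_pos: [0.6273, -0.1266, 0.1919]
ee_rot: [3.139, 0.001, 0.075]
force: [0.5, 0.9, -0.8]
width: 0.0078
```

```bash
python3 - <<'E'
from h import *
F=(np.radians(4.254),np.array([.6152,.0178]),0)
print(toF(F,arm.get_state()["eef_pos"]))
w=toW(F,(0.001,.062))
go([(*w,.1925,4.25)])
E
```

```text
[ 0.00133146 -0.14490496]
t 40.6 tcp [ 0.6273 -0.1266  0.1919] yaw 4.27 w 0.0078 f [ 0.5  0.9 -0.8]
shift [-0.0003, -0.2069, -0.0011] turn [0.1, 0.0, 0.0] len 0.207
```

Request:
jog_arm --motion '[[[0,-0.008,0,0,0,0,0.0],[0,-0.02,0,0,0,0,0.0],[0,-0.033,0,0,0,0,0.0],[0,-0.047,0,0,0,0,0.0],[0,-0.06,0,0,0,0,0.0],[0,-0.073,0,0,0,0,0.0],[0,-0.085,0,0,0,0,0.0],[0,-0.09,0,0,0,0,0.0]]]'

```text
t: 41.4
eef_pos: [0.6206, -0.0353, 0.1919]
ee_rot: [3.139, 0.0, 0.076]
force: [-0.3, -6.8, 6.9]
width: 0.0078
```

```bash
python3 - <<'E'
from h import *
F=(np.radians(4.254),np.array([.6152,.0178]),0)
print(toF(F,arm.get_state()["eef_pos"]))
w=toW(F,(0.001,.062))
go([(*w,.192,4.25)])
E
```

```text
[ 0.00144406 -0.05339921]
t 41.4 tcp [ 0.6206 -0.0353  0.1919] yaw 4.34 w 0.0078 f [-0.3 -6.8  6.9]
shift [-0.0003, -0.1154, -0.0003] turn [0.1, 0.0, 0.1] len 0.115
```

Request:
jog_arm --motion '[[[0,-0.01,-0.0005,0,0,0,0.0],[0,-0.025,-0.0005,0,0,0,0.0],[0,-0.042,-0.0005,0,0,0,0.0],[0,-0.06,-0.0005,0,0,0,0.0],[0,-0.078,-0.0005,0,0,0,0.0],[0,-0.096,-0.0005,0,0,0,0.0],[0,-0.11,-0.0005,0,0,0,0.0],[0,-0.1154,-0.0005,0,0,0,0.0]]]'

```text
t: 42.2
eef_pos: [0.6117, 0.0816, 0.192]
ee_rot: [3.139, 0.0, 0.077]
force: [0.7, 0.5, -2.0]
width: 0.008
```

Request:
jog_arm --motion '[[[0,0,0,0,0,0,0.0],[0,0,0,0,0,0,0.01],[0,0,0,0,0,0,0.018],[0,0,0,0,0,0,0.024],[0,0,-0.015,0,0,0,0.024],[0,0,-0.035,0,0,0,0.03],[0,0,-0.055,0,0,0,0.04],[0,0,-0.08,0,0,0,0.06]]]'

```text
t: 43.0
eef_pos: [0.6114, 0.0812, 0.2723]
ee_rot: [3.139, 0.001, 0.076]
force: [0.3, 0.0, 0.5]
width: 0.04
```

```bash
python3 - <<'E'
from h import *
F=(np.radians(4.254),np.array([.6152,.0178]),0)
w=toW(F,(.0,.068))
ov("p30",[*w,.110],4.25,(280,400,160,280),(230,350,150,270))
R=Ro.from_euler("z",-7.4,degrees=True)
g=np.array([.5148,.3436,0])+R.apply([0,.014,0]); print(g)
go([(*g[:2],.29,-7.4)])
E
```

```text
[0.51660314 0.3574834  0.        ]
t 43.1 tcp [0.6135 0.0816 0.2762] yaw 4.4 w 0.0485 f [ 0.8 -0.6  0.6]
shift [-0.0753, -0.2825, -0.0146] turn [0.0, -0.4, 11.8] len 0.293
```

View pics/p30.png

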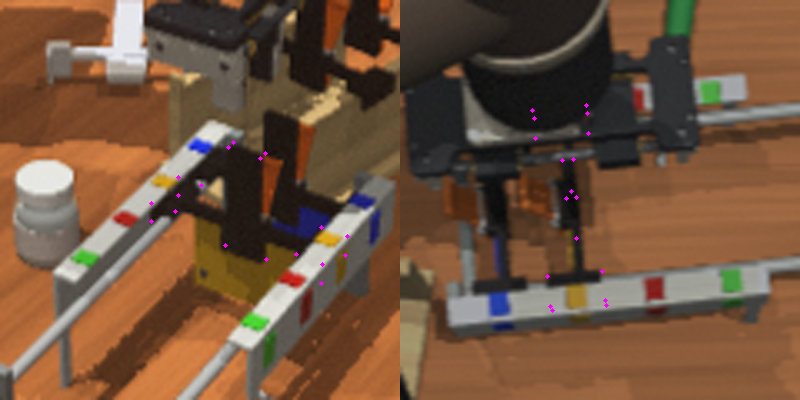

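Request:
jog_arm --motion '[[[-0.008,-0.025,-0.01,0,0,1,0.068],[-0.018,-0.06,-0.015,0,0,3,0.068],[-0.028,-0.1,-0.015,0,0,5,0.068],[-0.038,-0.14,-0.015,0,0,7,0.068],[-0.048,-0.18,-0.015,0,-0.2,9,0.068],[-0.058,-0.22,-0.015,0,-0.4,11,0.068],[-0.069,-0.26,-0.015,0,-0.4,11.8,0.068],[-0.0753,-0.2825,-0.015,0,-0.4,11.8,0.068]]]'

```text
t: 43.9
eef_pos: [0.5157, 0.3596, 0.29]
ee_rot: [3.141, 0.001, -0.129]
force: [0.5, -0.6, 0.0]
width: 0.0682
```

Request:
jog_arm --motion '[[[0,0,0,0,0,0,0.068]]]'

```text
t: 44.0
eef_pos: [0.5148, 0.3618, 0.2894]
ee_rot: [3.141, 0.001, -0.126]
force: [0.1, -0.1, 1.0]
width: 0.0685
```

```bash
python3 - <<'E'
from h import *
ov("p31",(.5148,.3436,.110),-7.4,(310,430,110,230),(120,250,180,310))
go([(.5166,.3575,.29,-7.4),(.5166,.3575,.167,-7.4)])
E
```

```text
t 44.1 tcp [0.5155 0.3598 0.2895] yaw -7.32 w 0.068 f [ 0.6  0.2 -0. ]
shift [0.0014, 0.0021, -0.0005] turn [0.1, 0.1, 0.1] len 0.003
shift [0.0016, 0.002, 0.1225] turn [0.1, 0.1, 0.1] len 0.123
```

View pics/p31.png

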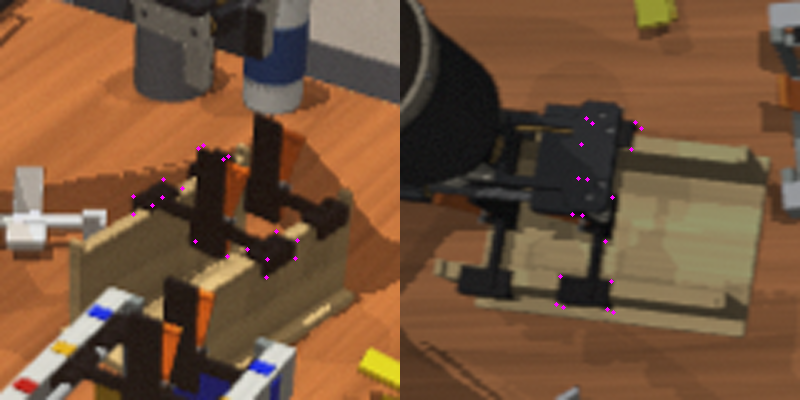

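Request:
jog_arm --motion '[[[0.001,0.001,0.03,0,0,0,0.068],[0.0016,0.002,0.06,0,0,0,0.068],[0.0016,0.002,0.09,0,0,0,0.068],[0.0016,0.002,0.11,0,0,0,0.068],[0.0016,0.002,0.12,0,0,0,0.068],[0.0016,0.002,0.1225,0,0,0,0.068],[0.0016,0.002,0.1225,0,0,0,0.068]]]'

```text
t: 44.8
eef_pos: [0.5173, 0.3572, 0.1677]
ee_rot: [3.141, 0.001, -0.128]
force: [-0.0, -0.0, 0.1]
width: 0.068
```

Request:
jog_arm --motion '[[[0,0,0,0,0,0,0.06],[0,0,0,0,0,0,0.05],[0,0,0,0,0,0,0.044],[0,0,0,0,0,0,0.038],[0,0,0,0,0,0,0.032],[0,0,0,0,0,0,0.026],[0,0,0,0,0,0,0.015],[0,0,0,0,0,0,0.015]]]'

```text
t: 45.6
eef_pos: [0.5174, 0.3544, 0.1724]
ee_rot: [3.138, -0.001, -0.127]
force: [-9.8, -13.2, 32.0]
width: 0.0268
```

Request:
jog_arm --motion '[[[0,0,0,0,0,0,0.015],[0,0,0,0,0,0,0.015],[0,0,0,0,0,0,0.015]]]'

```text
t: 45.9
eef_pos: [0.5175, 0.3544, 0.1728]
ee_rot: [3.138, -0.002, -0.127]
force: [-1.8, -2.7, 7.0]
width: 0.0203
```

```bash
python3 - <<'E'
from h import *
s=arm.get_state(); R=Ro.from_euler("z",-7.4,degrees=True); p=s["eef_pos"]
o=p-R.apply([0,.004,0]); o[2]=.110
ov("p32",o,-7.4,(310,430,110,230),(120,250,180,310))
go([])
E
```

```text
t 46.0 tcp [0.5175 0.3545 0.1728] yaw -7.29 w 0.0205 f [-1.4 -2.   7.3]
```

View pics/p32.png

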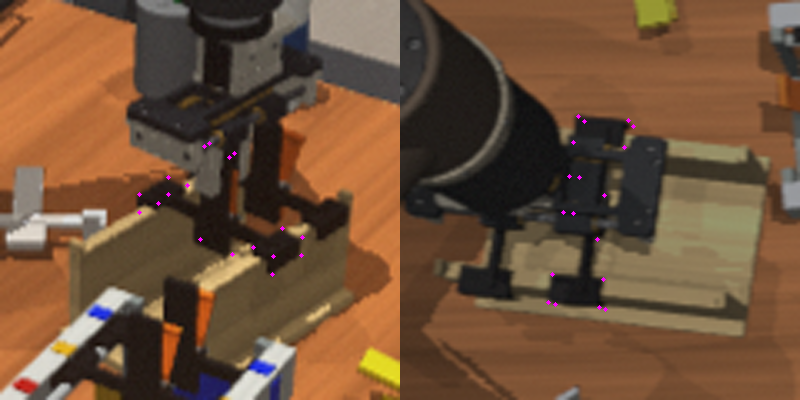

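Request:
jog_arm --motion '[[[0,0,-0.01,0,0,0,0.015],[0,0,-0.03,0,0,0,0.015],[0,0,-0.055,0,0,0,0.015],[0,0,-0.08,0,0,0,0.015],[0,0,-0.105,0,0,0,0.015],[0,0,-0.13,0,0,0,0.015],[0,0.005,-0.135,0,0,0,0.015],[0.001,0.02,-0.135,0,0,0,0.015]]]'

```text
t: 46.8
eef_pos: [0.5158, 0.3357, 0.3079]
ee_rot: [3.138, -0.002, -0.126]
force: [-0.2, -0.2, -1.7]
width: 0.0204
```

Request:
jog_arm --motion '[[[0.003,0.03,0,0,0,0,0.015],[0.006,0.07,0,0,0,0,0.015],[0.009,0.11,0,0,0,0,0.015],[0.012,0.15,0,0,0,0,0.015],[0.015,0.19,0,0,0,0,0.015],[0.018,0.23,0,0,0,0,0.015],[0.021,0.27,0,0,0,0,0.015],[0.024,0.31,0,0,0,0,0.015]]]'

```text
t: 47.6
eef_pos: [0.499, 0.0229, 0.3074]
ee_rot: [3.138, 0.001, -0.126]
force: [0.7, 0.4, -2.2]
width: 0.0202
```

```bash
python3 - <<'E'
from h import *
go([(.4775,-.3761,.30,-6.5)])
E
```

```text
t 47.6 tcp [0.499  0.0229 0.3074] yaw -7.23 w 0.0202 f [ 0.7  0.4 -2.2]
shift [0.0289, 0.3985, 0.0089] turn [0.2, 0.0, -0.7] len 0.4
```

Request:
jog_arm --motion '[[[0.002,0.035,0,0,0,0,0.015],[0.006,0.08,0,0,0,0,0.015],[0.009,0.125,0,0,0,0,0.015],[0.012,0.17,0,0,0,0,0.015],[0.016,0.215,0,0,0,0,0.015],[0.019,0.26,0,0,0,-0.3,0.015],[0.022,0.305,0,0,0,-0.5,0.015],[0.025,0.345,0,0,0,-0.7,0.015]]]'

```text
t: 48.4
eef_pos: [0.4785, -0.3245, 0.307]
ee_rot: [3.139, 0.003, -0.115]
force: [2.0, 1.1, -0.8]
width: 0.021
```

```bash
python3 - <<'E'
from h import *
go([(.4775,-.3761,.23,-6.5)])
E
```

```text
t 48.4 tcp [ 0.4785 -0.3245  0.307 ] yaw -6.57 w 0.021 f [ 2.   1.1 -0.8]
shift [0.0052, 0.0512, 0.0771] turn [0.2, 0.2, -0.1] len 0.093
```

Request:
jog_arm --motion '[[[0.002,0.02,0,0,0,0,0.015],[0.004,0.04,0,0,0,0,0.015],[0.005,0.05,0,0,0,0,0.015],[0.0052,0.0512,0.02,0,0,0,0.015],[0.0052,0.0512,0.045,0,0,0,0.015],[0.0052,0.0512,0.07,0,0,0,0.015],[0.0052,0.0512,0.077,0,0,0,0.015],[0.0052,0.0512,0.077,0,0,0,0.015]]]'

```text
t: 49.2
eef_pos: [0.4765, -0.3756, 0.2287]
ee_rot: [3.14, 0.006, -0.115]
force: [0.5, 0.2, -1.1]
width: 0.0208
```

```bash
python3 - <<'E'
from h import *
s=arm.get_state(); R=Ro.from_euler("z",-6.5,degrees=True); p=s["eef_pos"]
o=p-R.apply([0,.004,.062])
q=np.array([.4775,-.3756,.087]); ex=[q+R.apply([d,0,0]) for d in (-.05,.05)]
ov("p33",o,-6.5,(160,260,250,350),(400,500,210,310),ex)
go([(.4775,-.3761,.159,-6.5)])
E
```

```text
t 49.3 tcp [ 0.4779 -0.3763  0.2311] yaw -6.54 w 0.0206 f [-0.1 -0.3 -1. ]
shift [-0.0002, -0.0004, 0.0721] turn [0.2, 0.1, -0.0] len 0.072
```

View pics/p33.png

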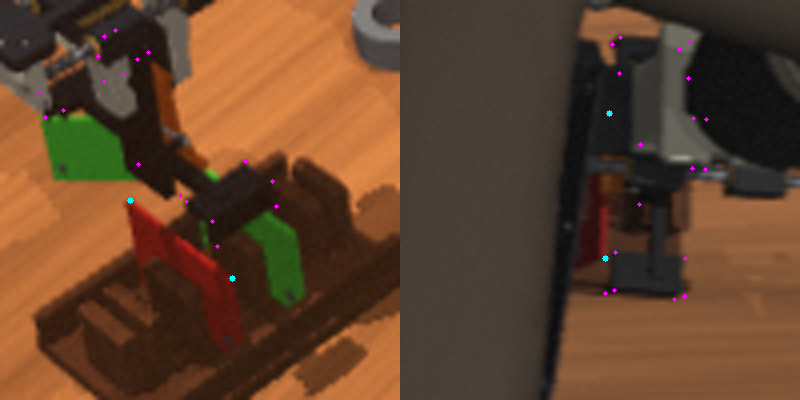

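Request:
jog_arm --motion '[[[0,0,0.02,0,0,0,0.015],[0,0,0.04,0,0,0,0.015],[0,0,0.05,0,0,0,0.015],[0,0,0.058,0,0,0,0.015],[0,0,0.066,0,0,0,0.015],[0,0,0.072,0,0,0,0.015],[0,0,0.072,0,0,0,0.015]]]'

```text
t: 50.0
eef_pos: [0.4774, -0.3764, 0.1585]
ee_rot: [3.138, 0.003, -0.114]
force: [-0.2, 1.1, -0.8]
width: 0.0209
```

```bash
python3 - <<'E'
from h import *
s=arm.get_state(); R=Ro.from_euler("z",-6.5,degrees=True); p=s["eef_pos"]
o=p-R.apply([0,.004,.062])
ov("p34",o,-6.5,(170,240,270,340),(400,500,210,310),[])
go([(.4775,-.3761,.154,-6.5)])
E
```

```text
t 50.1 tcp [ 0.4779 -0.3767  0.1594] yaw -6.53 w 0.0206 f [-0.1  0.3 -1.7]
shift [-0.0004, -0.0006, 0.0054] turn [0.2, 0.1, -0.0] len 0.005
```

View pics/p34.png

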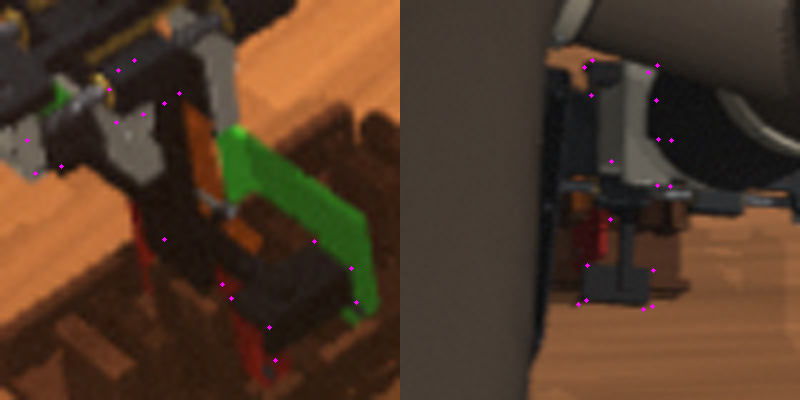

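Request:
jog_arm --motion '[[[0,0,0.002,0,0,0,0.015],[0,0,0.004,0,0,0,0.015],[0,0,0.0055,0,0,0,0.015],[0,0,0.0055,0,0,0,0.015]]]'

```text
t: 50.5
eef_pos: [0.4778, -0.3767, 0.1537]
ee_rot: [3.138, 0.002, -0.114]
force: [-0.1, -0.9, -1.4]
width: 0.0205
```

Request:
jog_arm --motion '[[[0,0,0.001,0,0,0,0.015],[0,0,0.0015,0,0,0,0.015]]]'

```text
t: 50.7
eef_pos: [0.4781, -0.3773, 0.1535]
ee_rot: [3.137, 0.001, -0.114]
force: [-2.7, 0.3, 8.6]
width: 0.0204
```

Contact with the ledge. Release as before.

Request:
jog_arm --motion '[[[0,-0.0015,0,0,0,0,0.0235],[0,-0.003,0,0,0,0,0.0265],[0,-0.005,0,0,0,0,0.0305],[0,-0.007,0,0,0,0,0.0345],[0,-0.009,0,0,0,0,0.0385],[0,-0.011,0,0,0,0,0.0425],[0,-0.012,0,0,0,0,0.046],[0,-0.012,0,0,0,0,0.05]]]'

```text
t: 51.5
eef_pos: [0.4797, -0.3653, 0.1536]
ee_rot: [3.136, 0.001, -0.113]
force: [0.5, 0.1, 0.7]
width: 0.048
```

Request:
jog_arm --motion '[[[0,0,0,0,0,0,0.06],[0,0,0,0,0,0,0.075],[0,0,-0.01,0,0,0,0.075],[0,0,-0.0195,0,0,0,0.075],[0,0.009,-0.0195,0,0,0,0.065],[0,0.018,-0.0195,0,0,0,0.055],[0,0.022,-0.0195,0,0,0,0.05],[0,0.022,-0.0195,0,0,0,0.05]]]' --newtons 30

```text
t: 52.3
eef_pos: [0.4767, -0.3878, 0.1727]
ee_rot: [3.137, 0.001, -0.114]
force: [0.3, -0.3, 0.4]
width: 0.0515
```

```bash
python3 - <<'E'
from h import *
s=arm.get_state(); R=Ro.from_euler("z",-6.5,degrees=True); p=s["eef_pos"]
o=p+R.apply([0,.006,-.082])
ov("p35",o,-6.5,(150,250,250,350),(400,500,210,310))
go([])
E
```

```text
t 52.4 tcp [ 0.4768 -0.3873  0.1727] yaw -6.53 w 0.0502 f [ 0.5  0.2 -0.5]
```

View pics/p35.png

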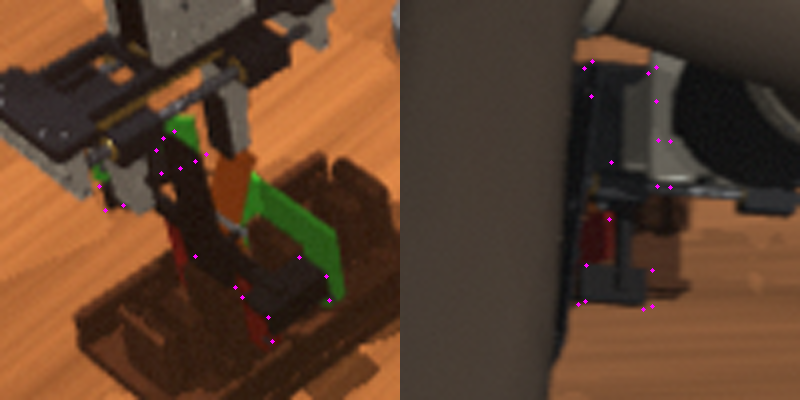

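Request:
jog_arm --motion '[[[0,0.003,0,0,0,0,0.045],[0,0.003,0,0,0,0,0.038],[0,0.003,0,0,0,0,0.03],[0,0.003,0,0,0,0,0.022],[0,0.003,0,0,0,0,0.014],[0,0.003,0,0,0,0,0.007],[0,0.003,0,0,0,0,0.0],[0,0.003,0,0,0,0,0.0]]]'

```text
t: 53.2
eef_pos: [0.4766, -0.3896, 0.1727]
ee_rot: [3.138, 0.001, -0.114]
force: [-0.2, 4.1, 2.1]
width: 0.0092
```

Request:
jog_arm --motion '[[[0,0,0,0,0,0,0.0],[0,0,0,0,0,0,0.0]]]'

```text
t: 53.4
eef_pos: [0.4766, -0.3893, 0.1727]
ee_rot: [3.138, 0.001, -0.114]
force: [0.1, 4.0, 1.5]
width: 0.0085
```

Request:
jog_arm --motion '[[[0,-0.003,0,0,0,0,0.0],[0,-0.006,0,0,0,0,0.0],[0,-0.007,-0.004,0,0,0,0.0],[0,-0.007,-0.01,0,0,0,0.0],[0,-0.007,-0.018,0,0,0,0.0],[0,-0.007,-0.018,0,0,0,0.0]]]'

```text
t: 54.0
eef_pos: [0.4778, -0.3826, 0.192]
ee_rot: [3.137, 0.0, -0.114]
force: [0.6, 1.0, -1.8]
width: 0.0075
```

Request:
jog_arm --motion '[[[0,0,-0.01,0,0,0,0.0],[0,0,-0.02,0,0,0,0.0],[0,0,-0.035,0,0,0,0.0],[0,0,-0.05,0,0,0,0.0],[0,0,-0.065,0,0,0,0.0],[0,0,-0.085,0,0,0,0.0],[0,0,-0.105,0,0,0,0.0],[0,0,-0.118,0,0,0,0.0]]]'

```text
t: 54.8
eef_pos: [0.4782, -0.3826, 0.3126]
ee_rot: [3.136, -0.003, -0.114]
force: [1.0, -0.2, -1.2]
width: 0.0079
```

```bash
python3 - <<'E'
from h import *
s=arm.get_state(); R=Ro.from_euler("z",-6.5,degrees=True); p=s["eef_pos"]
o=p+R.apply([0,.006,-.082])
ov("p36",o,-6.5,(150,290,180,320),(380,480,200,300))
F=(np.radians(4.254),np.array([.6152,.0178]),0)
w=toW(F,(0.001,-.145))
go([(*w,.31,4.25)])
E
```

```text
t 54.9 tcp [ 0.4787 -0.3827  0.3127] yaw -6.52 w 0.0077 f [ 1.  -0.1 -1.8]
shift [0.1182, -0.2712, 0.0016] turn [0.4, -0.2, -10.8] len 0.296
```

View pics/p36.png

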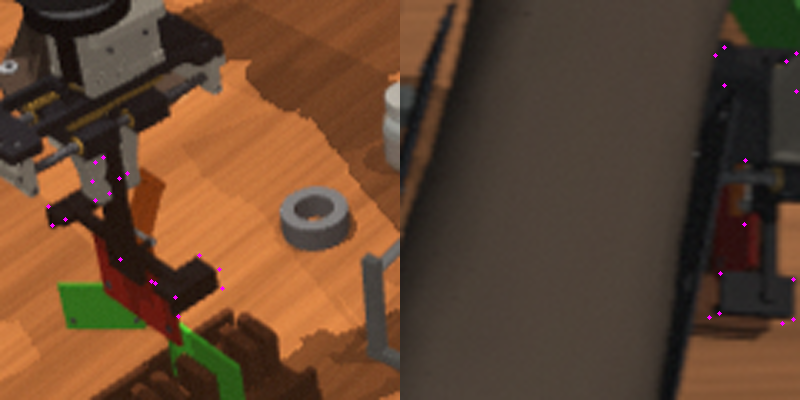

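Request:
jog_arm --motion '[[[0.006,-0.015,0,0,0,-0.5,0.0],[0.018,-0.042,0,0,0,-2,0.0],[0.034,-0.078,0,0,0,-3.5,0.0],[0.05,-0.115,0,0,0,-5,0.0],[0.066,-0.152,0,0,0,-6.5,0.0],[0.082,-0.188,0,0,0,-8,0.0],[0.096,-0.22,0,0,0,-9.5,0.0],[0.108,-0.248,0,0,0,-10.8,0.0]]]'

```text
t: 55.7
eef_pos: [0.6146, -0.1461, 0.3104]
ee_rot: [3.135, -0.001, 0.077]
force: [-0.6, -1.2, -2.8]
width: 0.0079
```

```bash
python3 - <<'E'
from h import *
F=(np.radians(4.254),np.array([.6152,.0178]),0)
w=toW(F,(0.001,-.145))
go([(*w,.31,4.25),(*w,.196,4.25)])
E
```

```text
t 55.7 tcp [ 0.6146 -0.1461  0.3104] yaw 4.41 w 0.0079 f [-0.6 -1.2 -2.8]
shift [0.0138, -0.0183, 0.0003] turn [0.4, -0.1, 0.2] len 0.023
shift [0.0137, -0.019, 0.1143] turn [0.4, -0.1, 0.2] len 0.117
```

Request:
jog_arm --motion '[[[0.007,-0.009,0,0.1,0,0,0.0],[0.0137,-0.0185,0,0.2,0,0.2,0.0],[0.0137,-0.019,0.01,0.2,0,0.2,0.0],[0.0137,-0.019,0.028,0.2,0,0.2,0.0],[0.0137,-0.019,0.048,0.2,0,0.2,0.0],[0.0137,-0.019,0.068,0.2,0,0.2,0.0],[0.0137,-0.019,0.085,0.2,0,0.2,0.0],[0.0137,-0.019,0.088,0.2,0,0.2,0.0]]]'

```text
t: 56.5
eef_pos: [0.6248, -0.1275, 0.2192]
ee_rot: [3.14, 0.004, 0.072]
force: [-0.5, -0.4, -2.2]
width: 0.008
```

```bash
python3 - <<'E'
from h import *
F=(np.radians(4.254),np.array([.6152,.0178]),0)
s=arm.get_state(); R=Ro.from_euler("z",4.25,degrees=True)
o=s["eef_pos"]+R.apply([0,.006,-.082])
ov("p37",o,4.25,(260,360,215,315),(310,410,150,250))
w=toW(F,(0.001,-.145))
go([(*w,.193,4.25)])
E
```

```text
t 56.6 tcp [ 0.6263 -0.1274  0.2216] yaw 4.14 w 0.0078 f [ 0.2 -0.5 -1.4]
shift [0.0008, -0.0007, 0.0286] turn [0.2, 0.0, -0.1] len 0.029
```

View pics/p37.png

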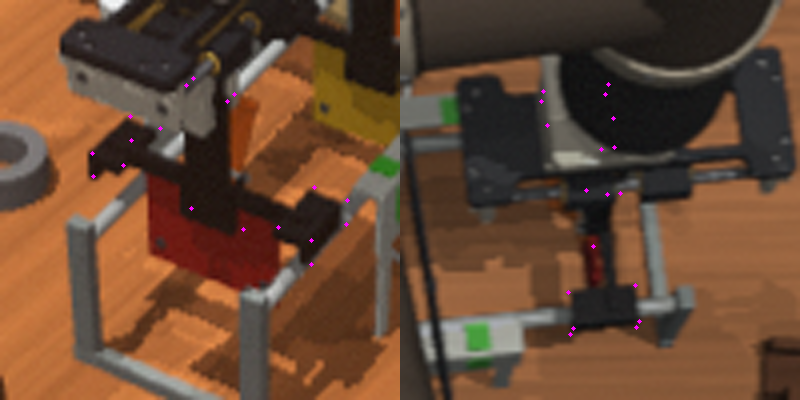

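Request:
jog_arm --motion '[[[0.001,0,0.008,0,0,0,0.0],[0.002,0,0.016,0,0,0,0.0],[0.002,0,0.023,0,0,0,0.0],[0.002,0,0.0275,0,0,0,0.0],[0.002,0,0.0295,0,0,0,0.0],[0.002,0,0.0295,0,0,0,0.0]]]'

```text
t: 57.2
eef_pos: [0.6283, -0.1273, 0.1922]
ee_rot: [3.139, 0.0, 0.072]
force: [-0.1, -0.2, -1.9]
width: 0.0079
```

Request:
jog_arm --motion '[[[0,0,0.001,0,0,0,0.0],[0,0,0.0015,0,0,0,0.0]]]'

```text
t: 57.4
eef_pos: [0.6286, -0.1274, 0.1918]
ee_rot: [3.138, -0.001, 0.073]
force: [-2.8, 1.4, 7.0]
width: 0.0082
```

Request:
jog_arm --motion '[[[0,0,-0.0005,0,0,0,0.012],[0,0,-0.0005,0.2,0,0,0.018],[0,0,-0.0005,0.2,0,0,0.018],[0,0,-0.0005,0.2,0,0,0.01],[0,0,-0.0005,0.2,0,0,0.0],[0,0,-0.0005,0.2,0,0,0.0],[0,0,-0.0005,0.2,0,0,0.0]]]' --newtons 25

```text
t: 58.1
eef_pos: [0.6286, -0.1274, 0.1921]
ee_rot: [-3.141, -0.001, 0.073]
force: [0.1, 0.3, -1.0]
width: 0.0077
```

```bash
python3 - <<'E'
from h import *
F=(np.radians(4.254),np.array([.6152,.0178]),0)
print(toF(F,arm.get_state()["eef_pos"]))
w=toW(F,(0.001,.0))
ov("p38",(0,0,0),4.25,(260,360,215,315),(310,410,150,250))
go([(*w,.1925,4.25)])
E
```

```text
[ 0.00263204 -0.14578117]
t 58.2 tcp [ 0.6286 -0.1274  0.1922] yaw 4.17 w 0.0077 f [ 0.3  1.8 -0.9]
shift [-0.0018, -0.1458, -0.0003] turn [-0.0, -0.0, -0.1] len 0.146
```

View pics/p38.png

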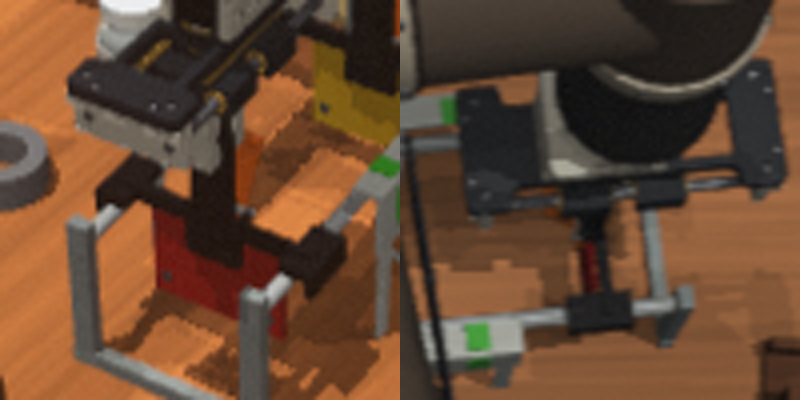

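Red is seated on the rail and upright. Sliding it 146 mm to the red mark.

Request:
jog_arm --motion '[[[0,-0.008,-0.0003,0,0,0,0.0],[0,-0.02,-0.0003,0,0,0,0.0],[0,-0.033,-0.0003,0,0,0,0.0],[0,-0.047,-0.0003,0,0,0,0.0],[0,-0.06,-0.0003,0,0,0,0.0],[0,-0.073,-0.0003,0,0,0,0.0],[0,-0.085,-0.0003,0,0,0,0.0],[0,-0.09,-0.0003,0,0,0,0.0]]]'

```text
t: 59.0
eef_pos: [0.622, -0.0361, 0.1925]
ee_rot: [-3.141, -0.001, 0.074]
force: [0.1, 0.9, -2.2]
width: 0.0078
```

```bash
python3 - <<'E'
from h import *
F=(np.radians(4.254),np.array([.6152,.0178]),0)
print(toF(F,arm.get_state()["eef_pos"]))
w=toW(F,(0.0025,.0))
go([(*w,.1925,4.25)])
E
```

```text
[ 0.00279334 -0.054244  ]
t 59.0 tcp [ 0.622  -0.0361  0.1925] yaw 4.24 w 0.0078 f [ 0.1  0.9 -2.2]
shift [-0.0003, -0.0542, 0.0] turn [-0.0, -0.1, -0.0] len 0.054
```

Request:
jog_arm --motion '[[[0,-0.01,0,0,0,0,0.0],[0,-0.022,0,0,0,0,0.0],[0,-0.035,0,0,0,0,0.0],[0,-0.046,0,0,0,0,0.0],[0,-0.053,0,0,0,0,0.0],[0,-0.0542,0.0003,0,0,0,0.0],[0,-0.0542,0.0003,0,0,0,0.0]]]'

```text
t: 59.7
eef_pos: [0.618, 0.0181, 0.1922]
ee_rot: [-3.141, -0.001, 0.074]
force: [-0.0, 0.6, -2.5]
width: 0.0078
```

Request:
jog_arm --motion '[[[0,0,0,0,0,0,0.01],[0,0,0,0,0,0,0.018],[0,0,0,0,0,0,0.024],[0,0,-0.01,0,0,0,0.024],[0,0,-0.025,0,0,0,0.024],[0,0,-0.045,0,0,0,0.03],[0,0,-0.065,0,0,0,0.04],[0,0,-0.085,0,0,0,0.06]]]'

```text
t: 60.5
eef_pos: [0.618, 0.0179, 0.279]
ee_rot: [-3.141, -0.002, 0.074]
force: [0.3, -0.7, 0.6]
width: 0.0407
```

```bash
python3 - <<'E'
from h import *
F=(np.radians(4.254),np.array([.6152,.0178]),0)
w=toW(F,(.0,.006))
ov("p39",[*w,.110],4.25,(280,400,160,280),(230,350,150,270))
R=Ro.from_euler("z",-7.4,degrees=True)
g=np.array([.5256,.4284,0])+R.apply([0,.014,0]); print(g)
go([(*g[:2],.29,-7.4)])
E
```

```text
[0.52740314 0.4422834  0.        ]
t 60.6 tcp [0.6195 0.0181 0.2815] yaw 4.28 w 0.0486 f [0.1 0.1 0.5]
shift [-0.0601, -0.4299, -0.0087] turn [-0.1, -0.4, 11.7] len 0.434
```

View pics/p39.png

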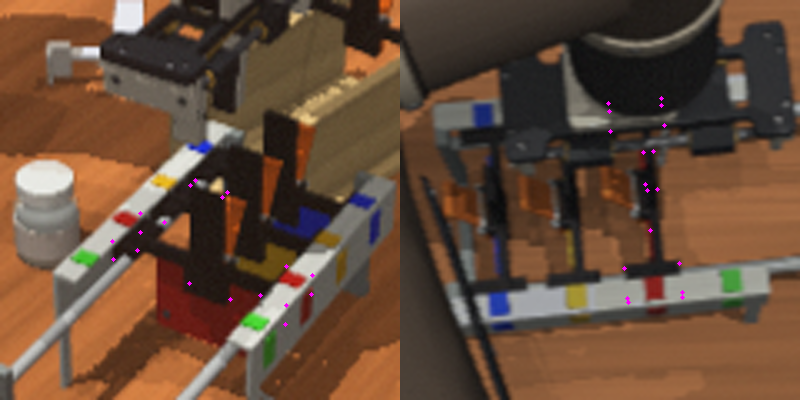

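Request:
jog_arm --motion '[[[-0.004,-0.025,-0.008,0,0,1,0.068],[-0.008,-0.06,-0.009,0,0,2,0.068],[-0.013,-0.1,-0.009,0,0,4,0.068],[-0.018,-0.14,-0.009,0,0,5,0.068],[-0.024,-0.18,-0.009,0,0,6,0.068],[-0.03,-0.22,-0.009,0,-0.2,7,0.068],[-0.036,-0.26,-0.009,0,-0.2,8,0.068],[-0.04,-0.29,-0.009,0,-0.2,9,0.068]]]'

```text
t: 61.4
eef_pos: [0.5571, 0.3063, 0.2906]
ee_rot: [-3.14, -0.003, -0.082]
force: [0.5, 0.5, -0.5]
width: 0.0683
```

```bash
python3 - <<'E'
from h import *
go([(.5274,.4423,.29,-7.4)])
E
```

```text
t 61.4 tcp [0.5571 0.3063 0.2906] yaw -4.71 w 0.0683 f [ 0.5  0.5 -0.5]
shift [-0.0408, -0.1331, 0.0007] turn [-0.1, -0.2, 2.7] len 0.139
```

Request:
jog_arm --motion '[[[-0.008,-0.025,0,0,0,1,0.068],[-0.018,-0.06,0,0,0,2,0.068],[-0.03,-0.1,0,0,0,2.7,0.068],[-0.039,-0.127,0,0,-0.2,2.7,0.068],[-0.0408,-0.1331,0,0,-0.2,2.7,0.068],[-0.0408,-0.1331,0,0,-0.2,2.7,0.068]]]'

```text
t: 62.0
eef_pos: [0.527, 0.443, 0.2902]
ee_rot: [-3.141, 0.001, -0.128]
force: [-0.9, -0.5, 0.1]
width: 0.0681
```

```bash
python3 - <<'E'
from h import *
ov("p40",(.5256,.4284,.110),-7.4,(310,430,110,230),(120,250,180,310))
go([(.5274,.4423,.167,-7.4)])
E
```

```text
t 62.1 tcp [0.5275 0.4415 0.2907] yaw -7.43 w 0.0682 f [ 0.1 -0.5 -0.2]
shift [-0.0002, -0.0006, 0.1237] turn [-0.1, 0.0, -0.0] len 0.124
```

View pics/p40.png

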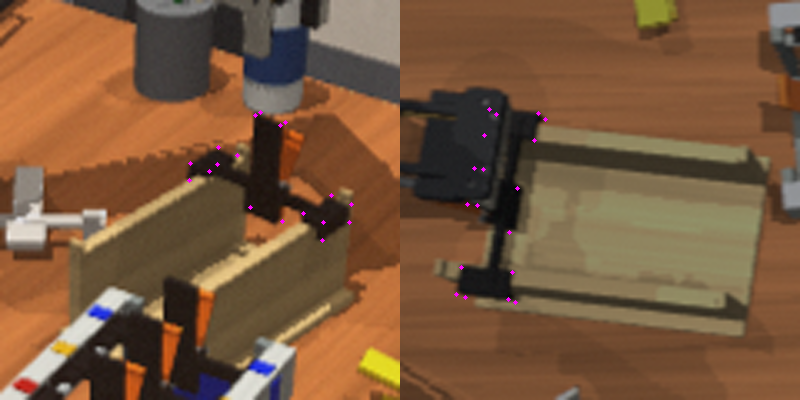

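Request:
jog_arm --motion '[[[0,0.002,0.03,0,0,0,0.076],[0,0.004,0.06,0,0,0,0.076],[0,0.0045,0.09,0,0,0,0.076],[0,0.0045,0.11,0,0,0,0.076],[0,0.0045,0.12,0,0,0,0.076],[0,0.0045,0.1235,0,0,0,0.076],[0,0.0045,0.1235,0,0,0,0.076]]]'

```text
t: 62.8
eef_pos: [0.5275, 0.4369, 0.1678]
ee_rot: [-3.14, -0.0, -0.13]
force: [-0.5, 1.1, 0.5]
width: 0.076
```

Request:
jog_arm --motion '[[[0,0,0,0,0,0,0.065],[0,0,0,0,0,0,0.055],[0,0,0,0,0,0,0.047],[0,0,0,0,0,0,0.04],[0,0,0,0,0,0,0.033],[0,0,0,0,0,0,0.026],[0,0,0,0,0,0,0.015],[0,0,0,0,0,0,0.015]]]'

```text
t: 63.6
eef_pos: [0.5276, 0.4342, 0.1729]
ee_rot: [3.14, -0.002, -0.129]
force: [-10.8, -13.1, 32.0]
width: 0.0256
```

Request:
jog_arm --motion '[[[0,0,0,0,0,0,0.015],[0,0,0,0,0,0,0.015],[0,0,0,0,0,0,0.015]]]'

```text
t: 63.9
eef_pos: [0.5275, 0.434, 0.1729]
ee_rot: [3.14, -0.002, -0.129]
force: [-2.0, -1.6, 4.8]
width: 0.0205
```

```bash
python3 - <<'E'
from h import *
s=arm.get_state(); R=Ro.from_euler("z",-7.4,degrees=True); p=s["eef_pos"]
o=p-R.apply([0,.004,0]); o[2]=.110
ov("p41",o,-7.4,(310,430,110,230),(120,250,180,310))
go([])
E
```

```text
t 64.0 tcp [0.5275 0.434  0.1729] yaw -7.4 w 0.0206 f [-1.7 -2.2  5.7]
```

View pics/p41.png

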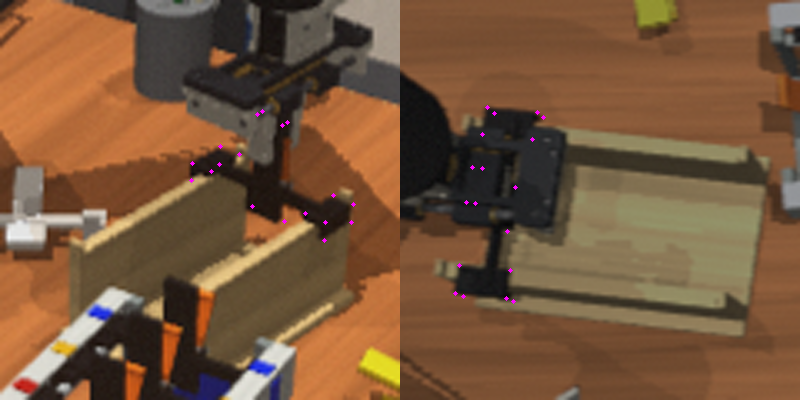

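Request:
jog_arm --motion '[[[0,0,-0.01,0,0,0,0.015],[0,0,-0.03,0,0,0,0.015],[0,0,-0.055,0,0,0,0.015],[0,0,-0.08,0,0,0,0.015],[0,0,-0.105,0,0,0,0.015],[0,0,-0.13,0,0,0,0.015],[0,0.005,-0.135,0,0,0,0.015],[0.001,0.02,-0.135,0,0,0,0.015]]]'

```text
t: 64.8
eef_pos: [0.5256, 0.4151, 0.3078]
ee_rot: [3.14, -0.002, -0.128]
force: [1.0, -0.3, -2.5]
width: 0.0205
```

Request:
jog_arm --motion '[[[0.003,0.03,0,0,0,0,0.015],[0.006,0.07,0,0,0,0,0.015],[0.009,0.11,0,0,0,0,0.015],[0.012,0.15,0,0,0,0,0.015],[0.015,0.19,0,0,0,0,0.015],[0.018,0.23,0,0,0,0,0.015],[0.021,0.27,0,0,0,0,0.015],[0.024,0.31,0,0,0,0,0.015]]]'

```text
t: 65.6
eef_pos: [0.5082, 0.1021, 0.3068]
ee_rot: [3.139, 0.0, -0.128]
force: [1.1, 0.1, -0.8]
width: 0.0206
```

```bash
python3 - <<'E'
from h import *
go([(.4831,-.3265,.30,-6.5)])
E
```

```text
t 65.6 tcp [0.5082 0.1021 0.3068] yaw -7.36 w 0.0206 f [ 1.1  0.1 -0.8]
shift [0.03, 0.4282, 0.0078] turn [0.1, 0.0, -0.9] len 0.429
```

Request:
jog_arm --motion '[[[0.002,0.035,0,0,0,0,0.015],[0.005,0.08,0,0,0,0,0.015],[0.008,0.125,0,0,0,0,0.015],[0.011,0.17,0,0,0,0,0.015],[0.015,0.215,0,0,0,0,0.015],[0.018,0.26,0,0,0,-0.3,0.015],[0.021,0.305,0,0,0,-0.6,0.015],[0.025,0.35,0,0,0,-0.9,0.015]]]'

```text
t: 66.4
eef_pos: [0.4861, -0.2501, 0.3062]
ee_rot: [3.14, 0.002, -0.113]
force: [1.4, 0.0, -0.9]
width: 0.0205
```

```bash
python3 - <<'E'
from h import *
go([(.4831,-.3265,.23,-6.5)])
E
```

```text
t 66.4 tcp [ 0.4861 -0.2501  0.3062] yaw -6.46 w 0.0205 f [ 1.4  0.  -0.9]
shift [0.0057, 0.0761, 0.0763] turn [0.1, 0.1, 0.0] len 0.108
```

Request:
jog_arm --motion '[[[0.002,0.025,0,0,0,0,0.015],[0.004,0.055,0,0,0,0,0.015],[0.0055,0.073,0,0,0,0,0.015],[0.0057,0.0761,0.02,0,0,0,0.015],[0.0057,0.0761,0.045,0,0,0,0.015],[0.0057,0.0761,0.07,0,0,0,0.015],[0.0057,0.0761,0.077,0,0,0,0.015],[0.0057,0.0761,0.077,0,0,0,0.015]]]'

```text
t: 67.2
eef_pos: [0.4816, -0.3263, 0.2276]
ee_rot: [3.141, 0.006, -0.113]
force: [0.5, -0.9, -1.2]
width: 0.0207
```

```bash
python3 - <<'E'
from h import *
s=arm.get_state(); R=Ro.from_euler("z",-6.5,degrees=True); p=s["eef_pos"]
o=p-R.apply([0,.004,.062])
q=np.array([.4831,-.326,.087]); ex=[q+R.apply([d,0,0]) for d in (-.05,.05)]
ov("p42",o,-6.5,(170,270,245,345),(390,490,210,310),ex)
go([(.4831,-.3265,.159,-6.5)])
E
```

```text
t 67.3 tcp [ 0.4832 -0.3267  0.23  ] yaw -6.45 w 0.0205 f [ 0.6  0.1 -1.1]
shift [0.0, -0.0004, 0.071] turn [0.1, 0.1, 0.1] len 0.071
```

View pics/p42.png

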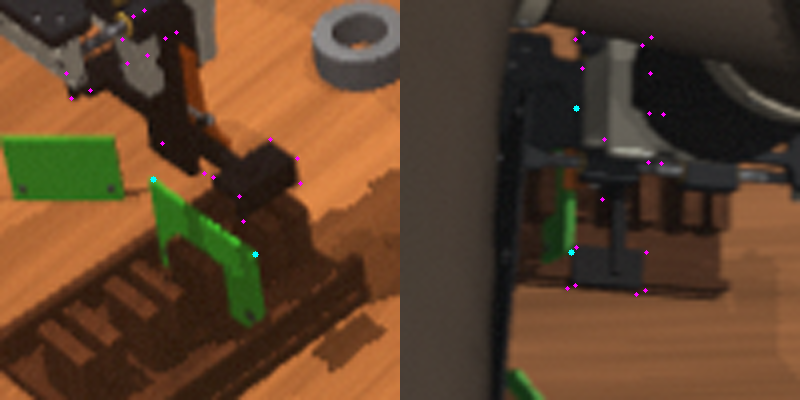

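Request:
jog_arm --motion '[[[0,0,0.02,0,0,0,0.015],[0,0,0.04,0,0,0,0.015],[0,0,0.05,0,0,0,0.015],[0,0,0.058,0,0,0,0.015],[0,0,0.066,0,0,0,0.015],[0,0,0.071,0,0,0,0.015],[0,0,0.071,0,0,0,0.015]]]'

```text
t: 68.0
eef_pos: [0.4829, -0.3268, 0.1586]
ee_rot: [3.14, 0.002, -0.113]
force: [-1.0, 0.1, -1.0]
width: 0.0205
```

```bash
python3 - <<'E'
from h import *
s=arm.get_state(); R=Ro.from_euler("z",-6.5,degrees=True); p=s["eef_pos"]
o=p-R.apply([0,.004,.062])
ov("p43",o,-6.5,(180,250,260,330),(390,490,210,310),[])
go([(.4831,-.3265,.154,-6.5)])
E
```

```text
t 68.1 tcp [ 0.4833 -0.327   0.1594] yaw -6.44 w 0.0202 f [ 0.7  0.3 -1.8]
shift [-0.0002, -0.0005, 0.0054] turn [0.1, 0.1, 0.1] len 0.005
```

View pics/p43.png

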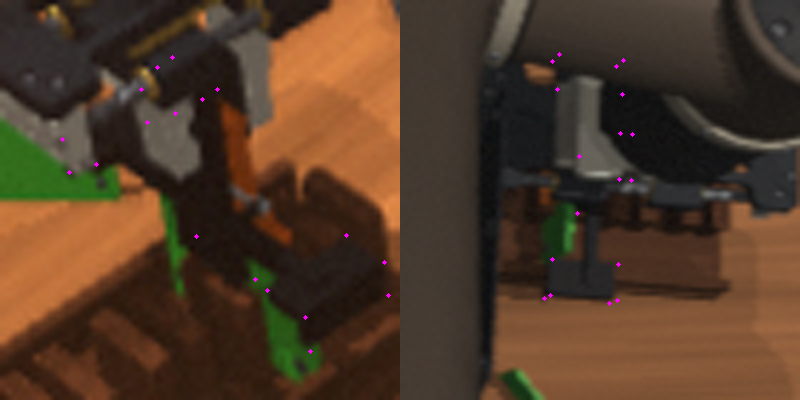

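Request:
jog_arm --motion '[[[0,0,0.002,0,0,0,0.015],[0,0,0.004,0,0,0,0.015],[0,0,0.0055,0,0,0,0.015],[0,0,0.0055,0,0,0,0.015]]]'

```text
t: 68.5
eef_pos: [0.4833, -0.327, 0.1538]
ee_rot: [3.139, 0.001, -0.112]
force: [-0.5, 0.5, -1.4]
width: 0.0201
```

Request:
jog_arm --motion '[[[0,0,0.001,0,0,0,0.015],[0,0,0.0015,0,0,0,0.015]]]'

```text
t: 68.7
eef_pos: [0.4836, -0.3276, 0.1535]
ee_rot: [3.138, 0.0, -0.112]
force: [-2.2, 0.8, 9.4]
width: 0.0203
```

Request:
jog_arm --motion '[[[0,-0.0015,0,0,0,0,0.0235],[0,-0.003,0,0,0,0,0.0265],[0,-0.005,0,0,0,0,0.0305],[0,-0.007,0,0,0,0,0.0345],[0,-0.009,0,0,0,0,0.0385],[0,-0.011,0,0,0,0,0.0425],[0,-0.012,0,0,0,0,0.046],[0,-0.012,0,0,0,0,0.05]]]'

```text
t: 69.5
eef_pos: [0.4851, -0.3156, 0.1536]
ee_rot: [3.138, -0.0, -0.112]
force: [-0.4, 0.0, 1.6]
width: 0.0487
```

Request:
jog_arm --motion '[[[0,0,0,0,0,0,0.06],[0,0,0,0,0,0,0.075],[0,0,-0.01,0,0,0,0.075],[0,0,-0.0195,0,0,0,0.075],[0,0.009,-0.0195,0,0,0,0.065],[0,0.018,-0.0195,0,0,0,0.055],[0,0.022,-0.0195,0,0,0,0.05],[0,0.022,-0.0195,0,0,0,0.05]]]' --newtons 30

```text
t: 70.3
eef_pos: [0.4822, -0.3381, 0.1727]
ee_rot: [3.138, 0.001, -0.113]
force: [0.0, 0.0, 0.8]
width: 0.0513
```

```bash
python3 - <<'E'
from h import *
s=arm.get_state(); R=Ro.from_euler("z",-6.5,degrees=True); p=s["eef_pos"]
o=p+R.apply([0,.006,-.082])
ov("p44",o,-6.5,(160,260,240,340),(390,490,210,310))
go([])
E
```

```text
t 70.4 tcp [ 0.4824 -0.3375  0.1727] yaw -6.43 w 0.0506 f [ 0.4 -0.1  0.8]
```

View pics/p44.png

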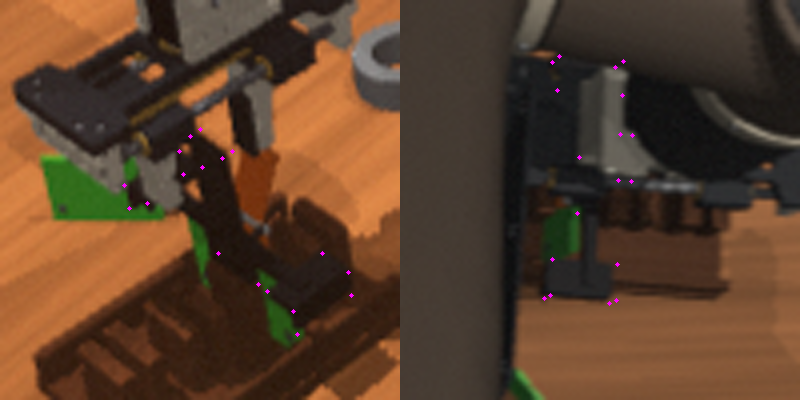

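Request:
jog_arm --motion '[[[0,0.003,0,0,0,0,0.045],[0,0.003,0,0,0,0,0.038],[0,0.003,0,0,0,0,0.03],[0,0.003,0,0,0,0,0.022],[0,0.003,0,0,0,0,0.014],[0,0.003,0,0,0,0,0.007],[0,0.003,0,0,0,0,0.0],[0,0.003,0,0,0,0,0.0]]]'

```text
t: 71.2
eef_pos: [0.4821, -0.34, 0.1727]
ee_rot: [3.139, 0.001, -0.112]
force: [0.3, 4.2, 1.5]
width: 0.0088
```

Request:
jog_arm --motion '[[[0,0,0,0,0,0,0.0],[0,0,0,0,0,0,0.0]]]'

```text
t: 71.4
eef_pos: [0.4821, -0.3397, 0.1728]
ee_rot: [3.139, 0.001, -0.112]
force: [0.4, 3.6, 2.0]
width: 0.0086
```

Request:
jog_arm --motion '[[[0,-0.003,0,0,0,0,0.0],[0,-0.006,0,0,0,0,0.0],[0,-0.007,-0.004,0,0,0,0.0],[0,-0.007,-0.01,0,0,0,0.0],[0,-0.007,-0.018,0,0,0,0.0],[0,-0.007,-0.018,0,0,0,0.0]]]'

```text
t: 72.0
eef_pos: [0.4834, -0.333, 0.1921]
ee_rot: [3.139, -0.001, -0.112]
force: [-0.5, 0.9, -1.7]
width: 0.0077
```

Request:
jog_arm --motion '[[[0,0,-0.01,0,0,0,0.0],[0,0,-0.02,0,0,0,0.0],[0,0,-0.035,0,0,0,0.0],[0,0,-0.05,0,0,0,0.0],[0,0,-0.065,0,0,0,0.0],[0,0,-0.085,0,0,0,0.0],[0,0,-0.105,0,0,0,0.0],[0,0,-0.118,0,0,0,0.0]]]'

```text
t: 72.8
eef_pos: [0.4837, -0.333, 0.3126]
ee_rot: [3.138, -0.004, -0.112]
force: [0.3, -0.3, -1.5]
width: 0.0075
```

```bash
python3 - <<'E'
from h import *
ov("p45",(0,0,0),-6.5,(150,290,180,320),(380,480,200,300))
F=(np.radians(4.254),np.array([.6152,.0178]),0)
w=toW(F,(0.001,-.147))
go([(*w,.31,4.25)])
E
```

```text
t 72.9 tcp [ 0.4841 -0.3332  0.3127] yaw -6.42 w 0.0077 f [-0.3 -0.2 -1.9]
shift [0.1192, -0.2192, 0.0023] turn [0.3, -0.3, -10.7] len 0.25
```

View pics/p45.png

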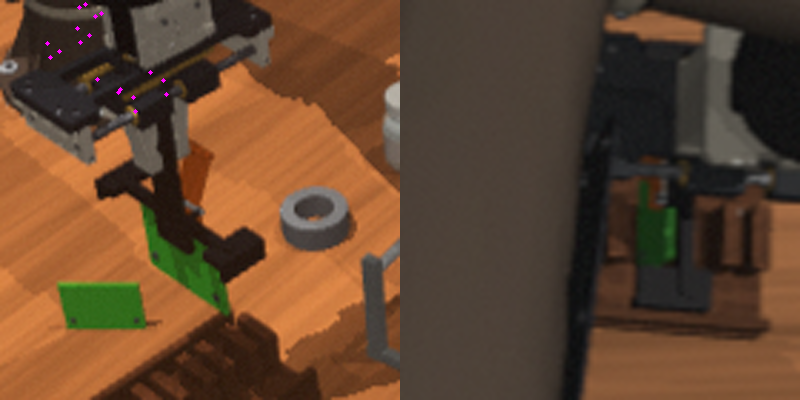

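Request:
jog_arm --motion '[[[0.006,-0.012,0,0,0,-0.5,0.0],[0.019,-0.035,0,0,0,-2,0.0],[0.036,-0.066,0,0,0,-3.5,0.0],[0.053,-0.098,0,0,0,-5,0.0],[0.07,-0.13,0,0,0,-6.5,0.0],[0.088,-0.162,0,0,0,-8,0.0],[0.102,-0.188,0,0,0,-9.5,0.0],[0.112,-0.206,0,0,0,-10.7,0.0]]]'

```text
t: 73.7
eef_pos: [0.6192, -0.1386, 0.3109]
ee_rot: [3.137, -0.002, 0.077]
force: [-0.2, -0.1, -1.8]
width: 0.0078
```

```bash
python3 - <<'E'
from h import *
F=(np.radians(4.254),np.array([.6152,.0178]),0)
w=toW(F,(0.002,-.147))
go([(*w,.31,4.25),(*w,.222,4.25)])
E
```

```text
t 73.7 tcp [ 0.6192 -0.1386  0.3109] yaw 4.43 w 0.0078 f [-0.2 -0.1 -1.8]
shift [0.0096, -0.0092, 0.0009] turn [0.3, -0.1, 0.2] len 0.013
shift [0.0094, -0.0096, 0.0889] turn [0.3, -0.1, 0.2] len 0.09
```

Request:
jog_arm --motion '[[[0.006,-0.006,0,0.1,0,0,0.0],[0.0094,-0.0096,0,0.2,0,0.2,0.0],[0.0094,-0.0096,0.01,0.2,0,0.2,0.0],[0.0094,-0.0096,0.028,0.2,0,0.2,0.0],[0.0094,-0.0096,0.048,0.2,0,0.2,0.0],[0.0094,-0.0096,0.068,0.2,0,0.2,0.0],[0.0094,-0.0096,0.085,0.2,0,0.2,0.0],[0.0094,-0.0096,0.089,0.2,0,0.2,0.0]]]'

```text
t: 74.5
eef_pos: [0.626, -0.1298, 0.2191]
ee_rot: [3.141, 0.002, 0.072]
force: [-0.2, -0.6, -3.3]
width: 0.008
```

```bash
python3 - <<'E'
from h import *
F=(np.radians(4.254),np.array([.6152,.0178]),0)
s=arm.get_state(); R=Ro.from_euler("z",4.25,degrees=True)
o=s["eef_pos"]+R.apply([0,.006,-.082])
ov("p46",o,4.25,(260,360,215,315),(310,410,150,250))
w=toW(F,(0.002,-.147))
go([(*w,.193,4.25)])
E
```

```text
t 74.6 tcp [ 0.6273 -0.1296  0.2212] yaw 4.16 w 0.0076 f [-0.5  0.2 -2. ]
shift [0.0009, -0.0009, 0.0282] turn [0.1, -0.0, -0.1] len 0.028
```

View pics/p46.png

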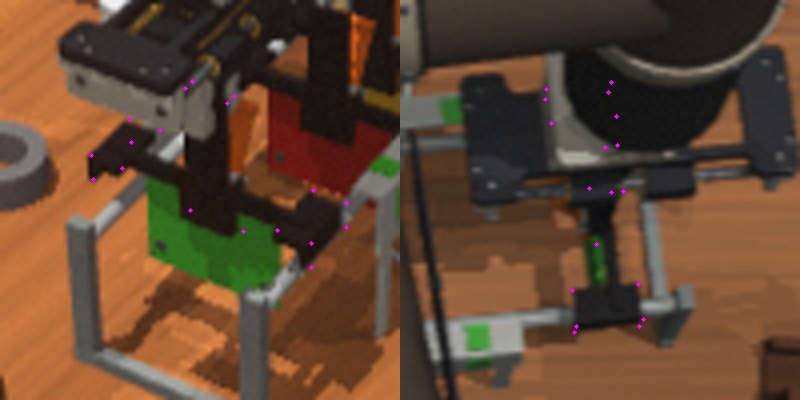

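Request:
jog_arm --motion '[[[0.001,0,0.008,0,0,0,0.0],[0.0015,0,0.016,0,0,0,0.0],[0.0015,0,0.023,0,0,0,0.0],[0.0015,0,0.0272,0,0,0,0.0],[0.0015,0,0.029,0,0,0,0.0],[0.0015,0,0.029,0,0,0,0.0]]]'

```text
t: 75.2
eef_pos: [0.6289, -0.1295, 0.1923]
ee_rot: [3.14, -0.001, 0.073]
force: [-1.0, -0.2, -2.7]
width: 0.0078
```

Request:
jog_arm --motion '[[[0,0,0.001,0,0,0,0.0],[0,0,0.0015,0,0,0,0.0]]]'

```text
t: 75.4
eef_pos: [0.6292, -0.1295, 0.1919]
ee_rot: [3.14, -0.002, 0.073]
force: [-3.0, 1.6, 7.7]
width: 0.0077
```

Request:
jog_arm --motion '[[[0,0,-0.0005,0,0,0,0.012],[0,0,-0.0005,0,0,0,0.018],[0,0,-0.0005,0,0,0,0.018],[0,0,-0.0005,0,0,0,0.01],[0,0,-0.0005,0,0,0,0.0],[0,0,-0.0005,0,0,0,0.0],[0,0,-0.0005,0,0,0,0.0]]]' --newtons 25

```text
t: 76.1
eef_pos: [0.6292, -0.1295, 0.1922]
ee_rot: [3.14, -0.002, 0.073]
force: [-0.2, 0.4, -0.7]
width: 0.0075
```

```bash
python3 - <<'E'
from h import *
F=(np.radians(4.254),np.array([.6152,.0178]),0)
print(toF(F,arm.get_state()["eef_pos"]))
w=toW(F,(0.0025,-.062))
go([(*w,.1925,4.25)])
E
```

```text
[ 0.00305674 -0.14793215]
t 76.1 tcp [ 0.6292 -0.1295  0.1922] yaw 4.19 w 0.0075 f [-0.2  0.4 -0.7]
shift [-0.0007, -0.0859, -0.0004] turn [0.1, -0.1, -0.1] len 0.086
```

Request:
jog_arm --motion '[[[0,-0.008,-0.0003,0,0,0,0.0],[0,-0.02,-0.0003,0,0,0,0.0],[0,-0.033,-0.0003,0,0,0,0.0],[0,-0.047,-0.0003,0,0,0,0.0],[0,-0.06,-0.0003,0,0,0,0.0],[0,-0.073,-0.0003,0,0,0,0.0],[0,-0.083,-0.0003,0,0,0,0.0],[0,-0.086,-0.0003,0,0,0,0.0]]]'

```text
t: 76.9
eef_pos: [0.6228, -0.0423, 0.1924]
ee_rot: [3.14, -0.002, 0.074]
force: [0.8, -0.3, -2.3]
width: 0.008
```

Request:
jog_arm --motion '[[[0,0,0,0,0,0,0.0],[0,0,0,0,0,0,0.0]]]'

```text
t: 77.1
eef_pos: [0.6229, -0.0423, 0.1924]
ee_rot: [3.14, -0.002, 0.075]
force: [-0.1, 0.0, -1.6]
width: 0.0077
```

```bash
python3 - <<'E'
from h import *
F=(np.radians(4.254),np.array([.6152,.0178]),0)
print(toF(F,arm.get_state()["eef_pos"]))
go([])
E
```

```text
[ 0.00318498 -0.06049788]
t 77.1 tcp [ 0.6229 -0.0423  0.1924] yaw 4.27 w 0.0077 f [-0.1  0.  -1.6]
```

Carrier at rail y ≈ -0.0545 (target -0.056). Releasing, rising and backing off for a clear final view.

Request:
jog_arm --motion '[[[0,0,0,0,0,0,0.01],[0,0,0,0,0,0,0.018],[0,0,0,0,0,0,0.024],[0,0,-0.01,0,0,0,0.024],[0,0,-0.025,0,0,0,0.024],[0,0,-0.045,0,0,0,0.03],[0,0,-0.065,0,0,0,0.04],[0,0,-0.095,0,0,0,0.06]]]'

```text
t: 77.9
eef_pos: [0.6221, -0.0423, 0.2879]
ee_rot: [3.14, -0.0, 0.074]
force: [0.7, -0.4, 0.3]
width: 0.0405
```

Request:
jog_arm --motion '[[[-0.01,0.03,-0.01,0,0,0,0.06],[-0.02,0.07,-0.02,0,0,0,0.06],[-0.04,0.11,-0.02,0,0,0,0.06],[-0.06,0.15,-0.02,0,0,0,0.06],[-0.08,0.19,-0.02,0,0,0,0.06],[-0.1,0.23,-0.02,0,0,0,0.06],[-0.12,0.27,-0.02,0,0,0,0.06],[-0.13,0.29,-0.02,0,0,0,0.06]]]'

```text
t: 78.7
eef_pos: [0.5123, -0.344, 0.3095]
ee_rot: [3.139, -0.001, 0.072]
force: [0.7, 0.2, 0.9]
width: 0.0597
```

Request:
jog_arm --motion '[[[-0.005,0.03,0,0,0,0,0.06],[-0.01,0.06,0,0,0,0,0.06],[-0.015,0.09,0,0,0,0,0.06],[-0.015,0.09,0,0,0,0,0.06],[-0.015,0.09,0,0,0,0,0.06]]]'

```text
t: 79.2
eef_pos: [0.5035, -0.4356, 0.31]
ee_rot: [3.139, -0.001, 0.071]
force: [0.2, 0.1, 0.4]
width: 0.0599
```

```bash
python3 - <<'E'
from h import *
r=snap("end")
a=cv2.resize(r["top"][150:270,225:395],None,fx=4.6,fy=4.6,interpolation=cv2.INTER_CUBIC); cv2.imwrite("pics/e1.png",a)
a=cv2.resize(r["scene"][150:320,265:425],None,fx=3.5,fy=3.5,interpolation=cv2.INTER_CUBIC); cv2.imwrite("pics/e2.png",a)
F=railfit(r["top"]); print(np.degrees(F[0]),F[1],len(F[2]))
# slivers of plates seen from the top between the strips
G=(np.radians(4.254),np.array([.6152,.0178]),0)
for c in Y:
    for u,s in blobs(mask(r["top"],c,90,40),6):
        if 235<u[0]<350 and 185<u[1]<232 : 
            print(c,u,s,"rail xy at z=.095:",toF(G,onz("top",u,.095)).round(4),"at .07",toF(G,onz("top",u,.07)).round(4))
go([])
E
```

```text
5.232179646589059 [0.6235309  0.01879772] 10
blue [259.1, 226.5] [258, 221, 3, 11, 15] rail xy at z=.095: [-0.0317  0.13  ] at .07 [-0.0257  0.1322]
yellow [322.0, 193.0] [322, 190, 1, 7, 7] rail xy at z=.095: [ 0.0449 -0.0512] at .07 [ 0.0525 -0.0524]
yellow [281.2, 224.6] [280, 219, 3, 11, 20] rail xy at z=.095: [-0.0327  0.0695] at .07 [-0.0267  0.0706]
red [302.3, 196.1] [301, 192, 3, 9, 18] rail xy at z=.095: [0.0418 0.004 ] at .07 [0.0492 0.0039]
red [305.0, 221.5] [304, 216, 3, 12, 22] rail xy at z=.095: [-0.0309  0.0039] at .07 [-0.0249  0.0038]
green [323.9, 194.3] [323, 190, 3, 9, 25] rail xy at z=.095: [ 0.0407 -0.056 ] at .07 [ 0.0481 -0.0573]
green [326.8, 219.8] [326, 214, 3, 12, 31] rail xy at z=.095: [-0.0324 -0.0559] at .07 [-0.0264 -0.0572]
t 79.3 tcp [ 0.5039 -0.4345  0.3102] yaw 4.14 w 0.0601 f [-0.5  0.2  0.4]
```

View pics/e1.png

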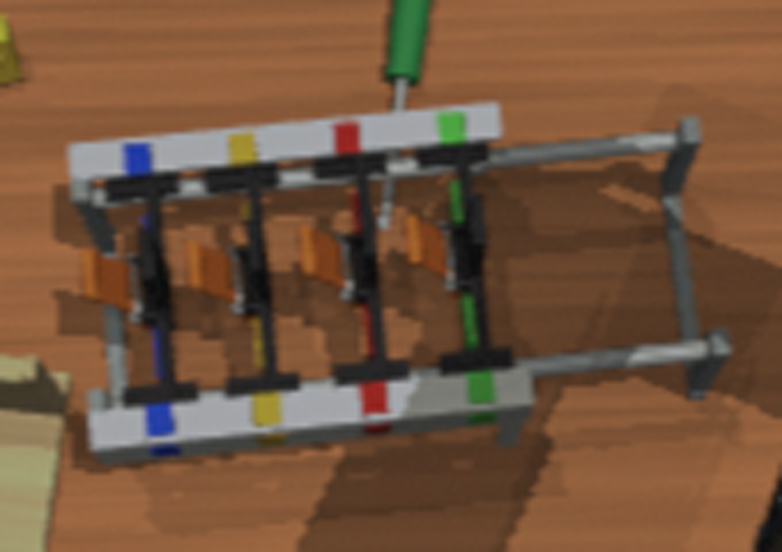

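View pics/e2.png

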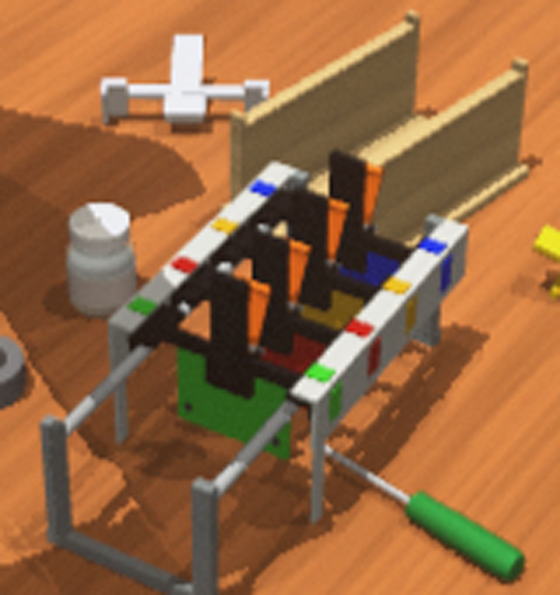

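View pics/scene_end.png

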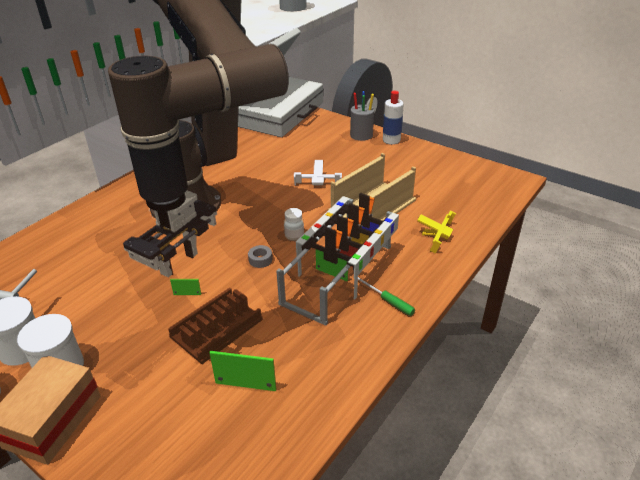

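```bash
python3 - <<'E'
from h import *
r=snap("end2"); a=cv2.imread("pics/top0.png"); s0=cv2.imread("pics/scene_end.png")
print("change since last frame",[int((cv2.absdiff(r["scene"],s0).max(2)>40).sum())])
d=cv2.absdiff(r["top"],a).max(2)
for n,b in dict(jar=(275,302,278,303),tape=(328,358,278,306),driver=(308,322,135,165)).items(): print(n,np.median(d[b[2]:b[3],b[0]:b[1]]),(d[b[2]:b[3],b[0]:b[1]]>50).mean().round(3))
arm.job_done()
E
```

```text
change since last frame [378]
jar 23.0 0.0
tape 9.0 0.0
driver 16.0 0.0
the job is handed in; nothing more can be done
```

```bash
python3 - <<'E'
import cv2,numpy as np
a=cv2.imread("pics/scene_end.png");b=cv2.imread("pics/scene_end2.png");m=cv2.absdiff(a,b).max(2)>40
y,x=np.where(m);print(np.percentile(x,[0,5,50,95,100]),np.percentile(y,[0,5,50,95,100]),m[180:320,275:410].sum())
E
```

```text
[117. 123. 185. 303. 360.] [ 19.    41.85 190.5  314.3  360.  ] 31
```

All four plates hang at their own colour marks on the rail, and the job is handed in after about 79 s. All four carriers hold a plate, so none had to go back on the stand.

**Order:** carrier 4, which started on the rail, took the blue plate. The three stand carriers then took yellow, red and green.

**Mishaps:**
- The grip slackened while I was sliding blue. The carrier tilted at the keeper strips, and I backed off and re-gripped it.
- I then repeated a shift by mistake while re-gripping it. It pushed the carrier with about 41 N on the wrist before I freed it; the carrier stayed on the rail.

**Last checks:**

| Plate | Measured y on the rail (mm) | Mark (mm) |
|---|---|---|
| Blue | 130 | 130 |
| Yellow | 70 | 68 |
| Red | 4 | 6 |
| Green | -56 | -56 |

- **Plates and carriers:** all look upright in both views, with their feet under the keeper strips. The rack and stand are empty.
- **Bystanders:** the jar, tape roll and screwdriver look unmoved in the before and after top views.
- **Disagreements:** the automatic re-fit of the rail on the final picture came out about 1° and 8 mm off, because it took in two extra patches of plate colour. The table uses the first fit, whose residuals were under 1 mm. The last two pictures differed by 378 pixels, mostly around the arm, with 31 in the rail area. I checked where they were only after handing in and took them for noise and shadow.
- **Not measured:** plate height, and exact position across the rail, which I only judged from the feet seated on the bars.

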